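# Dot the round sample block with the spring punch

### The job

The round aluminium sample block has passed its check: take the automatic spring punch from its slanted rest, stand it upright with its point inside the small scribed circle in the middle of the round block's top, and press straight down until the punch snaps. Then lift it off and put it back in its rest as it was, and let go. The punch must not go off anywhere else, and all the blocks and sample pots stay where they are.

Things in the scene. Friction and masses are not known exactly. Their poses are not given: they have to be found in the camera images.
- punch: spring punch, steel and aluminium, round, 150 mm long, 0.3 to 0.4 kg, lying in the rest at the start. Origin: centre of the flange's underside; z runs along the punch from point to hand grip. Flange 44 mm diameter, z = 0 to 6 mm. Hand grip ridged, 20.6 mm diameter, z = 6 to 60. Barrel 26 mm diameter, z = 0 to -60. Nose 11 mm diameter, z = -60 to the cone point at -90
- punch_tip (a point): the punch's point, on the end of the nose. The nose slides into the barrel: it starts in at 4 N and takes 0.8 N more per mm; at about 10 to 11 mm and 13 N the punch snaps and the push drops to about 8 N; it can go in 20 mm in all before it is solid. Taken off the work, the nose springs out and the punch cocks itself again
- hammer (a joint): hammer inside the punch (m): 0 cocked, 0.0055 snapped. When it snaps, a thin brass pin rises 5 mm out of the top of the hand grip; it goes back when the punch is lifted off
- stand: fixed slanted rest: grey base plate 160 x 110 x 10 mm carrying an aluminium U-shaped trough 60 mm long; origin on the bench under the seat. The trough leans 30 degrees from vertical: its upper end points along the stand's (-0.5, 0, 0.866), its open front faces (0.866, 0, 0.5). It is 34 mm wide inside (along y) for the 26 mm barrel, walls 6 mm thick, open at both ends
- stand_seat (a point): where the punch's origin is when seated, with the barrel on the trough's back and the flange resting on the trough's upper end: 108 mm above the bench, straight above the stand's origin; same axes as the stand
- round_block: round aluminium sample block, 66 mm diameter, 40 mm high, loose on the bench, 0.25 to 0.5 kg; origin at the centre of its underside, z up
- round_top (a point): centre of the round block's flat top, 40 mm above its underside; the scribed circle of 20 mm diameter is drawn round it
- hex_block: six-sided aluminium sample block, 60 mm across flats, 40 mm high, same circle on top; leave alone; origin at the centre of its underside
- square_block: square aluminium sample block, 58 x 58 x 40 mm, same circle on top; leave alone; origin at the centre of its underside
- pot_a: closed white sample pot with a clear collar and pale lid, 62 mm diameter, 106 mm high; leave alone; origin at the centre of its underside
- pot_b: a second closed sample pot, the same as pot_a; leave alone; origin at the centre of its underside
- punch_grip (a point): middle of the hand grip, on the punch's axis at z = 33 mm. Grasp here with the fingers along the punch and the fingertips just above the flange, which takes the push if the grip slips
Things that resemble listed ones, but are neither listed nor needed, are in the scene too. Leave any blue or brown look-alike of the round_block alone.

How it is judged:
On the way, in this order (a step that is already met when the one before it is completed fails the run):
1. the punch snaps while upright (within 10 degrees) on the round block, its point within 10 mm of the middle of the top (value of joint hammer above 0.0045 m and horizontal distance between punch_tip and round_top below 0.01 m and z of punch_tip in the frame of round_top below 0.004 m and angle between punch's own z axis and vertical below 0.175 rad and contact force between punch and round_block above 1 N), for 0.05 s.
2. the punch is lifted clear of the block and has cocked itself again (value of joint hammer below 0.0015 m and z of punch_tip in the frame of round_top above 0.015 m), for 0.05 s.
At the end, for the whole second after the job is handed in: the punch is back in the slanted rest, its flange within 12 mm of the seat, leaning 24 to 36 degrees with the point towards the rest's open front, cocked and still; the round block stands on its base within 30 mm of where it was; the other blocks and pots are within 20 mm of where they were (distance between punch and stand_seat below 0.012 m and angle between the z axis of punch and the z axis of stand, either way round between 0.42 and 0.63 rad and x of punch_tip in the frame of stand_seat above 0.03 m and linear speed of each of punch, round_block below 0.02 m/s and value of joint hammer below 0.0015 m and angle between round_block's own z axis and vertical below 0.05 rad and distance of round_block from where it was at the start of the episode below 0.03 m and distance of each of hex_block, square_block, pot_a, pot_b from where it was at the start of the episode below 0.02 m); the robot touches nothing.
It fails at once if the punch goes off anywhere but in the middle of the round block (point more than 14 mm from the centre of its top, or over 20 mm above or below it) (value of joint hammer above 0.003 m and (horizontal distance between punch_tip and round_top above 0.014 m or z of punch_tip in the frame of round_top above 0.02 m or z of punch_tip in the frame of round_top below -0.02 m)).
It fails at once if another block or a sample pot is moved more than 20 mm (distance of any of hex_block, square_block, pot_a, pot_b from where it was at the start of the episode above 0.02 m).
It also fails if it takes over 58 s, if anything falls off the work surface, if the arm or the gripper's body presses on something with over 40 N, if the wrist force passes 120 N, or if a joint passes its speed limit or range.

### The arm

A 6-joint arm with a two-finger parallel gripper is mounted at the origin on the work surface. World frame = base frame: x ahead of the robot, y to its left, z up, the work surface at z = 0. Lengths are in m, angles in rad, forces in N, time in s.
With the tool pointing down it reaches from about 0.35 to 0.925 m from the base axis. Payload 6.4 kg.
Tool frame: the origin (TCP) lies between the finger pads; the fingertips stand 19 mm ahead of it and the grasp point (between the pads) is the TCP; z points along the fingers, x is the direction in which the jaws open and shut, and the axes are right-handed (so a half turn about z gives the same grasp; the last joint's range is limited). The gripper opens to 85 mm and grips with 20 to 120 N. Pads are 22 mm wide; open, the fingers measure 114 mm over their backs; the gripper's body (76 mm by 85 mm) begins 54 mm behind the grasp point. The pads swing forward as they close: fully open they stand 13 mm farther back than shut.
Start: joints at [-1.449, 0.245, 1.558, -0, 1.339, -0.174], TCP at [0.189, -0.622, 0.25] pointing down, gripper open.
Joint ranges: [-3.13, 3.13], [-1.02, 2.26], [0.13, 2.54], [-0.95, 4.09], [0.21, 2.88], [-2.74, 2.74]. Speed limits (rad/s): [2.57, 2.57, 3.14, 3.14, 3.14, 3.14].

### API

Orientations are given as a unit quaternion [x, y, z, w].
In Python, from cell import ctrl gives the robot as it stands.
- The arm moves only by the tool move_arm, never from a script. Its arguments are lists of equal length, an entry for each row: "travel": the shift along the tool's x, y, z in m, a list of three; "turn": the turn about the tool's z in rad; "fingers": the opening in per cent of the stroke, from 0 (shut) to 100 (fully open). In form: {"travel": [[tx, ty, tz], ...], "turn": [turn, ...], "fingers": [fingers, ...]}. A call has 1 to 20 rows; each row shifts and turns the commanded pose from where the row before left it, along the tool's axes as they then stand; what a row does not reach is not made up. A row lasts 1/12 s, in which the tool goes at most 41.7 mm and 7.16 degrees, less where a joint would pass 70% of its speed; a pose out of reach is approached as far as the arm can. A call is refused whole if a number of a shift passes 0.0417 or a number of a turn 0.125, either way. A call with a gripper value outside its range is refused whole. The fingers move at their own pace and stop on an object; "force" is the grip in N (left out, the last holds). Time passes only in rows, so rows that do not move let the fingers close. It gives the time, the measured TCP pose, the force and the opening at its end, in the units of the state.
- ctrl.get_obs(): the state, without advancing time (a new reading comes with each control period).
- ctrl.grab_frame(name): name is "side" or "top"; returns a dict with "image" (480x640x3 uint8, red, green, blue), "depth" (480x640 float32, m along the optical axis (not along the pixel's ray), 0 where there is no reading), "K" (3x3 intrinsics, pixels), "xyz" and "attitude" of the camera in the world. Camera axes: x right, y down, z forward; pixel columns grow to the right and rows downward; lengths in m; the calibration is good to about 2 mm. A picture is of the moment at which its call begins.
- ctrl.close_job(): hands the job in, once; it reports no verdict.
The state is a dict: "clock": time; "joint_positions": joint angles; "joint_velocities": joint speeds; "effort": joint torques, N m; "ee_pos": TCP position; "orientation": TCP orientation; "force": force on the tool from outside, world axes, zero at the start; "torque": the same for the moment, N m; "finger_gap": opening from 0.0 (shut) to 1.0 (fully open).
Only numpy, scipy, OpenCV 4.12 (cv2) and the standard library are available. Lean on these libraries where they do the work, as an engineer would, in place of code of your own. Each camera call takes 0.05 s, during which the arm holds its last target.

## Working session

There is one attempt and no reset: what is moved stays moved. The work goes in short steps, Python scripts to look and compute and a tool call to move; the robot and the scene stay as the last step left them, time stands still between calls to the robot, and variables do not carry over. Pictures are saved under pics/ and viewed, and the job is handed in when it is done.

Besides the shell and the picture viewer there is one more tool, called after ">>>" in YAML: its name, and indented under it one key for each argument. move_arm: Moves the arm, as the interface text tells. Its arguments: {"type":"object","properties":{"travel":{"type":"array"},"turn":{"type":"array"},"fingers":{"type":"array"},"force":{"type":"number"}},"required":["travel","turn","fingers"]}

```bash
mkdir -p pics; ls
cat > h.py <<'E'
import numpy as np, cv2
from scipy.spatial.transform import Rotation as R
from cell import ctrl
def grab(n,tag):
    f=ctrl.grab_frame(n); cv2.imwrite(f'pics/{tag}.png',f['image'][:,:,::-1]); np.savez(f'pics/{tag}.npz',**{k:np.asarray(v) for k,v in f.items()}); return f
def load(tag): return dict(np.load(f'pics/{tag}.npz'))
def Rc(f):
    a=np.asarray(f['attitude']); return a if a.shape==(3,3) else R.from_quat(a).as_matrix()
def cloud(f):
    d=f['depth'];K=f['K'];v,u=np.mgrid[:480,:640]
    p=np.stack([(u-K[0,2])/K[0,0]*d,(v-K[1,2])/K[1,1]*d,d],-1)
    return p@Rc(f).T+f['xyz']
def ray(f,u,v):
    K=f['K'];r=Rc(f)@np.array([(u-K[0,2])/K[0,0],(v-K[1,2])/K[1,1],1]);return np.asarray(f['xyz']),r
def onz(f,u,v,z):
    o,r=ray(f,u,v);return o+r*(z-o[2])/r[2]
def proj(f,p):
    q=(np.asarray(p)-f['xyz'])@Rc(f);K=f['K'];return K[0,0]*q[...,0]/q[...,2]+K[0,2],K[1,1]*q[...,1]/q[...,2]+K[1,2]
E
python3 - <<'E'
from h import *
print(ctrl.get_obs())
for n in('side','top'):
    f=grab(n,n+'0');print(n,f['K'],f['xyz'],f['attitude'])
E
```

```text
pics
{'clock': 0.0, 'joint_positions': array([-1.44911536e+00,  2.45831320e-01,  1.55900799e+00, -3.18585994e-05,
        1.33868996e+00, -1.74116254e-01]), 'joint_velocities': array([-0.00027838,  0.00123554,  0.00077462,  0.00020924, -0.00108812,
       -0.00040115]), 'effort': array([ 9.74776267e-04, -4.29505777e+01, -3.26131582e+01, -9.37111986e-05,
        5.28321441e-03,  1.30048062e-05]), 'ee_pos': array([ 0.18940129, -0.62125209,  0.24917249]), 'orientation': array([ 8.03588317e-01, -5.95184743e-01, -6.77753895e-04, -6.91741214e-04]), 'force': array([0.96781986, 0.01157545, 0.81613755]), 'torque': array([-0.02107782, -0.00459393, -0.03463485]), 'finger_gap': 1.0020409233272254}
side [[496.83568145   0.         322.3519966 ]
 [  0.         496.83568145 235.38593923]
 [  0.           0.           1.        ]] [0.44816741 0.62518874 0.73404443] [-0.10186891  0.91440348 -0.39007565  0.036469  ]
top [[458.86699455   0.         321.69595779]
 [  0.         458.86699455 247.88402835]
 [  0.           0.           1.        ]] [ 0.44002227 -0.01022707  0.98571709] [-0.69740898  0.71206418 -0.06018117  0.05443843]
```

View pics/side0.png

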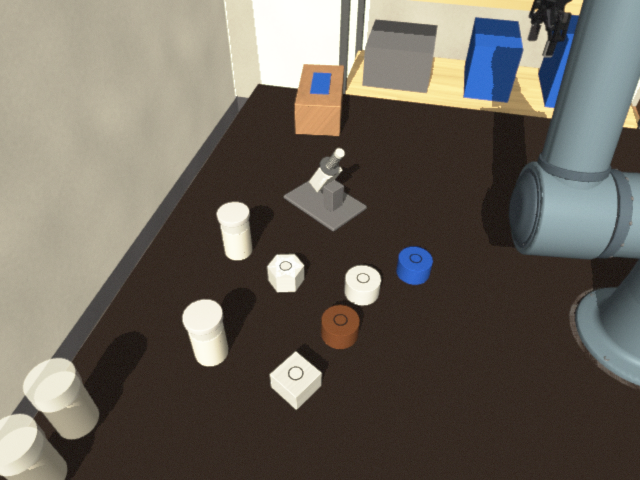

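View pics/top0.png

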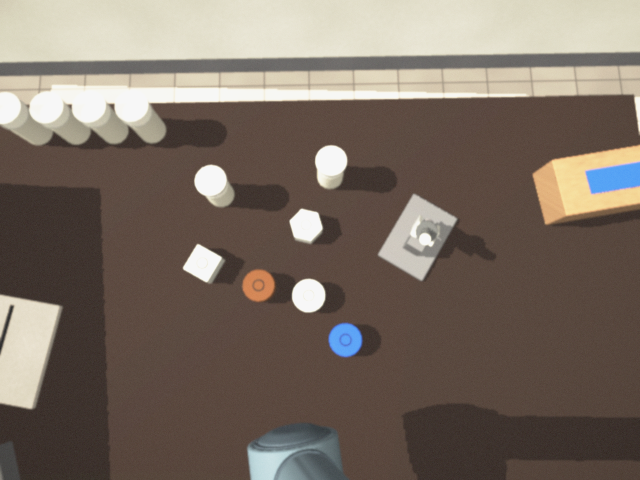

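Run:
```python
from h import *
s=load('side0');t=load('top0')
a=cv2.resize(s['image'][135:240,270:380],None,fx=3.6,fy=3.6,interpolation=2)[:,:396]
b=cv2.resize(t['image'][185:290,370:480],None,fx=3.6,fy=3.6,interpolation=2)[:,:396]
c=cv2.resize(s['image'][245:310,310:440],None,fx=3,fy=3,interpolation=2)
d=cv2.resize(t['image'][265:330,260:390],None,fx=3,fy=3,interpolation=2)
top=np.hstack([a,b]);bot=np.hstack([c,d]);bot=np.pad(bot,((0,0),(0,top.shape[1]-bot.shape[1]),(0,0)))
cv2.imwrite('pics/crop0.png',np.vstack([top,bot])[:,:,::-1])
# measure
for n,f,box in(('side',s,(340,262,386,308)),('top',t,(288,278,330,316))):
    P=cloud(f);x0,y0,x1,y1=box
    im=f['image'].astype(int);m=np.zeros((480,640),bool);m[y0:y1,x0:x1]=True
    m&=(im.min(-1)>90)
    z=P[...,2][m];print(n,m.sum(),np.percentile(z,[5,25,50,75,95]))
    mt=m&(abs(P[...,2]-0.04)<0.004)
    q=P[mt];(c,r)=cv2.minEnclosingCircle((q[:,:2]*1000).astype(np.float32));print('ctr',q.mean(0),c,r)
# base plate
for n,f in(('side',s),('top',t)):
    P=cloud(f);m=(abs(P[...,2]-0.01)<0.005);im=f['image'].astype(int);m&=(im.max(-1)>75)&(np.ptp(im,axis=-1)<30)
    c=onz(t,418,237,0.01);m&=(np.hypot(P[...,0]-c[0],P[...,1]-c[1])<0.13)
    rect=cv2.minAreaRect((P[m][:,:2]*1000).astype(np.float32));print(n,m.sum(),rect)
```

```text
side 1233 [0.00195945 0.0228551  0.0378828  0.03939478 0.04084697]
ctr [0.49699796 0.01358786 0.03905219] (497.33935546875, 12.129853248596191) 33.69812774658203
top 953 [-0.00050346  0.03820337  0.03993908  0.04132242  0.04319573]
ctr [0.49788312 0.01053713 0.04030606] (498.2279052734375, 10.409859657287598) 32.72796630859375
side 1650 ((621.2094116210938, -226.623291015625), (112.11265563964844, 163.2062530517578), 57.63323974609375)
top 2837 ((597.0025024414062, -225.31771850585938), (211.75059509277344, 214.34754943847656), 28.156862258911133)
```

View pics/crop0.png

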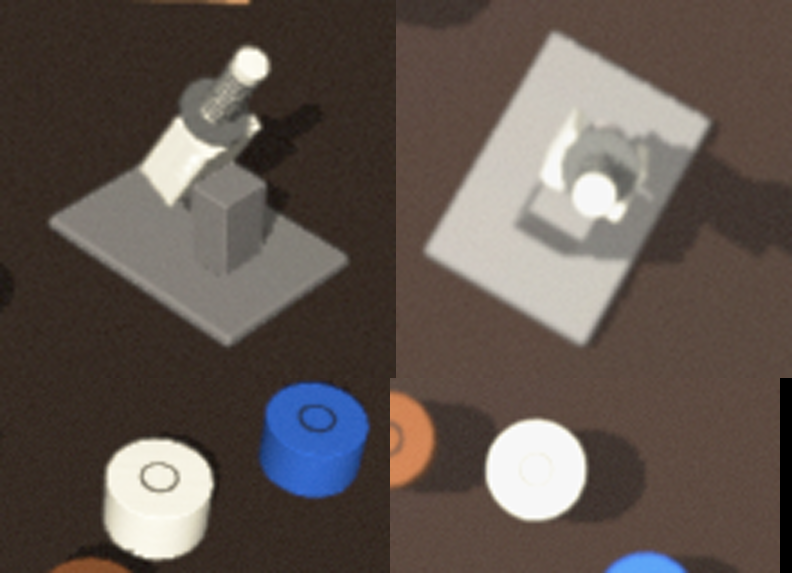

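```bash
cat >> h.py <<'E'
def tri(obs):
    A=np.zeros((3,3));b=np.zeros(3);L=[]
    for f,u,v in obs:
        o,r=ray(f,u,v);r=r/np.linalg.norm(r);M=np.eye(3)-np.outer(r,r);A+=M;b+=M@o;L.append((o,M))
    p=np.linalg.solve(A,b);return p,[np.linalg.norm(M@(p-o)) for o,M in L]
E
python3 - <<'E'
from h import *
s=load('side0');t=load('top0')
# cap
caps=[]
for n,f,box,th in(('side',s,(330,143,350,163),200),('top',t,(415,230,434,248),225)):
    x0,y0,x1,y1=box;g=f['image'][y0:y1,x0:x1].min(-1)
    num,lab,st,ce=cv2.connectedComponentsWithStats((g>th).astype(np.uint8));i=1+np.argmax(st[1:,4])
    print(n,st[i],ce[i]+[x0,y0]);caps.append((f,*(ce[i]+[x0,y0])))
    P=cloud(f)[y0:y1,x0:x1][lab==i];print('depth med',np.median(P,0))
print('cap',tri(caps))
# flange centre by eye
print('flange ',tri([(s,270+(213)/3.6,135+112/3.6),(t,370+(600-396)/3.6,185+165/3.6)]))
# plate corners
for f,c,x0,y0 in((s,[(50,222),(228,346),(349,262)],270,135),(t,[(555-396,33),(712-396,122),(585-396,346),(426-396,250)],370,185)):
    q=np.array([onz(f,x0+u/3.6,y0+v/3.6,0.01) for u,v in c]);print(q.round(4));
    d=np.diff(np.vstack([q,q[:1]]),axis=0);print(np.linalg.norm(d,axis=1),np.degrees(np.arctan2(d[:,1],d[:,0])))
E
```

```text
side [ 5  6  9  8 61] [339.08196721 152.62295082]
depth med [ 0.5885333  -0.20483712  0.15869299]
top [  4   4  14  12 116] [425.23275862 239.48275862]
depth med [ 0.58997854 -0.20936011  0.1592259 ]
cap (array([ 0.58852012, -0.20950573,  0.15512468]), [np.float64(0.0007659973688904769), np.float64(0.0007659973688904327)])
flange  (array([ 0.61270061, -0.22485198,  0.10709179]), [np.float64(0.0006878309762551001), np.float64(0.000687830976255111)])
[[ 0.7139 -0.217   0.01  ]
 [ 0.581  -0.1305  0.01  ]
 [ 0.5229 -0.222   0.01  ]]
[0.15858695 0.10845389 0.19103189] [ 146.92385386 -122.37842403    1.51277131]
[[ 0.7153 -0.2258  0.01  ]
 [ 0.6577 -0.3181  0.01  ]
 [ 0.5235 -0.2333  0.01  ]
 [ 0.5829 -0.1414  0.01  ]]
[0.10871301 0.15874399 0.10938532 0.15698481] [-121.94886648  147.71784026   57.12687356  -32.52608635]
```

Run:
```python
from h import *
s=load('side0');t=load('top0')
yaw=np.radians(-32.3);X=np.array([np.cos(yaw),np.sin(yaw),0]);Y=np.array([-X[1],X[0],0])
o=np.array([0.6141,-0.2240,0])
for n,f in(('side',s),('top',t)):
    P=cloud(f);Q=P-o;a=Q@X;b=Q@Y;z=P[...,2]
    m=(abs(a)<.11)&(abs(b)<.08)&(z>.016)
    # height map in stand frame, 6mm cells max
    print(n)
    for lo in range(-72,60,8):
        row=[]
        for l2 in range(-40,40,8):
            k=m&(a*1000>=lo)&(a*1000<lo+8)&(b*1000>=l2)&(b*1000<l2+8)
            row.append('%4d'%(z[k].max()*1000) if k.any() else '   .')
        print('%4d'%lo,' '.join(row))
P=cloud(t);m=(P[...,2]>.02)&(P[...,0]>.45)&(P[...,1]<-.38);print('box',P[m].min(0),P[m].max(0))
```

```text
side
 -72    .    .    .    .    .    .    .    .    .    .
 -64    .    .    .    .    .    .    .    .    .    .
 -56    .    .    .    .    .    .    .    .    .    .
 -48    .    .    .    .    .  155    .    .    .    .
 -40    .    .    .  157  160  158  160   61    .    .
 -32    .    .   64   66  163  165  160   66    .    .
 -24    .    .  100  107  120  161  156  105   93    .
 -16    .    .  107  110  108  136  142  113  102    .
  -8    .    .   73   75   72  133  122  116  112    .
   0    .    .    .   61  119  123  119  118  108    .
   8    .    .    .  121  124  123  121  118   99    .
  16    .    .    .    .    .    .    .   87   79    .
  24    .    .    .    .    .    .    .   77   66    .
  32    .    .    .    .    .    .    .   60    .    .
  40    .    .    .    .    .    .    .    .    .    .
  48    .    .    .    .    .    .    .    .    .    .
  56    .    .    .    .    .    .    .    .    .    .
top
 -72    .    .    .    .    .    .    .    .    .    .
 -64    .    .    .    .    .    .   16    .    .    .
 -56    .    .    .    .    .    .    .    .  
[... 158 characters left out ...]
   69    .    .
 -24    .    .  103   99  166  167  159  102    .    .
 -16    .    .  112  113  150  154  145  113    .    .
  -8    .    .  118  116  136  139  129  115    .    .
   0    .    .  118  122  123  124  123  121    .    .
   8    .    .  110  122  126  124  124  120    .    .
  16    .    .   91    .  118  120  119   93    .    .
  24    .    .   79    .    .   83   73   83    .    .
  32    .    .   68    .   75   72   65   65    .    .
  40    .    .    .    .    .    .    .    .    .    .
  48    .    .    .    .    .    .    .    .    .    .
  56    .    .    .    .    .    .    .    .    .    .
box [ 0.6430407  -0.7107032   0.02001002] [ 0.78897037 -0.49246667  0.09852228]
```

>>> move_arm:
  travel:
    - [-0.018, -0.034, 0]
    - [-0.018, -0.034, 0]
    - [-0.018, -0.034, 0]
    - [-0.018, -0.034, 0]
    - [-0.018, -0.034, 0]
    - [-0.018, -0.034, 0]
    - [-0.018, -0.034, 0]
    - [-0.018, -0.034, 0]
    - [-0.018, -0.034, 0]
    - [-0.018, -0.034, 0]
    - [-0.018, -0.034, 0]
    - [-0.018, -0.034, 0]
  turn: [0, 0, 0, 0, 0, 0, 0, 0, 0, 0, 0, 0]
  fingers: [100, 100, 100, 100, 100, 100, 100, 100, 100, 100, 100, 100]
  force: 20

```text
clock: 1.1
ee_pos: [0.5177, -0.2944, 0.2499]
orientation: [0.804, -0.595, -0.0, -0.0]
force: [0.4, -1.0, 0.2]
finger_gap: 0.997
```

>>> move_arm:
  travel:
    - [-0.0174, -0.034, 0]
    - [-0.0174, -0.034, 0]
    - [-0.0174, -0.034, 0]
    - [0, 0, 0]
    - [0, 0, 0]
    - [0, 0, 0]
    - [0, 0, 0]
    - [0, 0, 0]
    - [0, 0, 0]
    - [0, 0, 0]
    - [0, 0, 0]
  turn: [0, 0, 0, 0.123, 0.123, 0.123, 0.123, 0.123, 0.123, 0.122, 0]
  fingers: [100, 100, 100, 100, 100, 100, 100, 100, 100, 100, 100]

```text
clock: 2.02
ee_pos: [0.5989, -0.2164, 0.2497]
orientation: [-0.481, 0.876, 0.0, -0.0]
force: [-0.1, -0.3, 0.1]
finger_gap: 1.003
```

Run:
```python
from h import *
o=ctrl.get_obs();q=R.from_quat(o['orientation']).as_matrix();print(q.round(4),o['ee_pos'],o['joint_positions'])
for n in('side','top'): grab(n,n+'1')
a=cv2.imread('pics/side1.png')[40:260,230:450];b=cv2.imread('pics/top1.png')[130:350,310:530]
cv2.imwrite('pics/c1.png',cv2.resize(np.hstack([a,b]),None,fx=1.8,fy=1.8,interpolation=2))
```

```text
[[-5.363e-01 -8.440e-01 -9.000e-04]
 [-8.440e-01  5.363e-01  5.000e-04]
 [ 0.000e+00  1.100e-03 -1.000e+00]] [ 0.59889571 -0.21638067  0.24967286] [-5.24468423e-01  2.15912002e-01  1.59334272e+00  7.85348492e-06
  1.33341684e+00  1.61242383e+00]
```

View pics/c1.png

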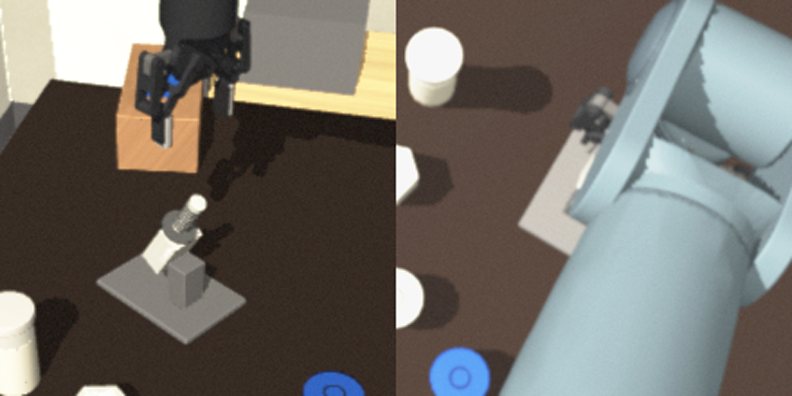

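>>> move_arm:
  travel:
    - [-0.002, 0, 0.037]
    - [0, 0, 0.037]
    - [0, 0, 0.03]
    - [0, 0, 0.0085]
    - [0, 0, 0]
  turn: [0, 0, 0, 0, 0]
  fingers: [100, 100, 100, 100, 60]

```text
clock: 2.53
ee_pos: [0.5984, -0.2138, 0.1344]
orientation: [-0.483, 0.876, 0.003, -0.002]
force: [0.1, -0.3, 1.1]
finger_gap: 0.882
```

Run:
```python
from h import *
for n in('side',): grab(n,n+'2')
a=cv2.imread('pics/side2.png')[100:260,250:450]
cv2.imwrite('pics/c2.png',cv2.resize(a,None,fx=3.6,fy=3.6,interpolation=2))
print(ctrl.get_obs()['ee_pos'],ctrl.get_obs()['finger_gap'])
```

```text
[ 0.59995019 -0.21472505  0.13734754] 0.8033056120381462
```

View pics/c2.png

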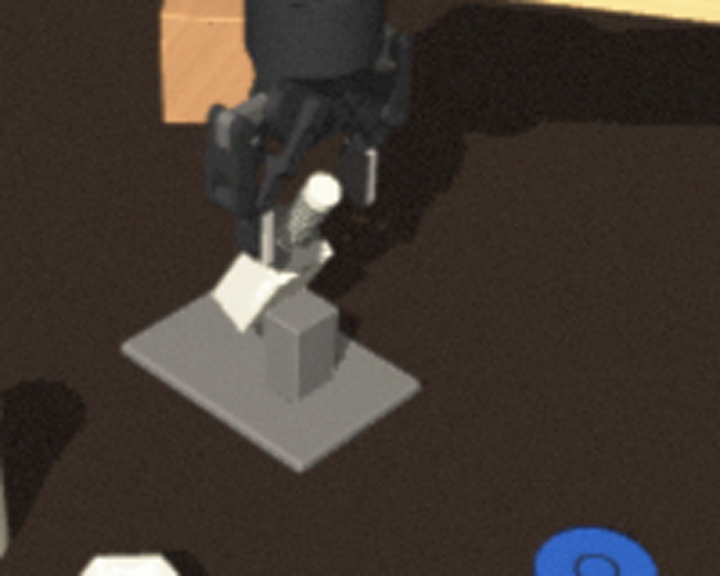

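>>> move_arm:
  travel:
    - [0, 0, 0]
    - [0, 0, 0]
    - [0, 0, 0]
    - [0, 0, 0]
    - [0, 0, 0]
    - [0, 0, 0]
    - [0, 0, 0]
    - [0, 0, 0]
  turn: [0, 0, 0, 0, 0, 0, 0, 0]
  fingers: [50, 40, 30, 20, 15, 15, 15, 15]
  force: 30

```text
clock: 3.25
ee_pos: [0.6013, -0.2152, 0.1398]
orientation: [-0.482, 0.876, -0.001, 0.001]
force: [-0.3, 1.6, 6.5]
finger_gap: 0.225
```

Run:
```python
from h import *
for n in('side',): grab(n,n+'3')
a=cv2.imread('pics/side3.png')[100:260,250:450]
cv2.imwrite('pics/c3.png',cv2.resize(a,None,fx=3.6,fy=3.6,interpolation=2))
print(ctrl.get_obs())
```

```text
{'clock': 3.3, 'joint_positions': array([-5.21017948e-01,  3.33070152e-01,  1.66349730e+00,  5.42172903e-04,
        1.14183214e+00,  1.61372483e+00]), 'joint_velocities': array([-3.50756608e-04, -5.60482392e-04, -3.38143862e-04,  5.87911095e-05,
       -4.60382111e-04,  4.84941488e-05]), 'effort': array([ -1.01275485, -39.85973239, -27.04545557,  -0.34336522,
        -0.14774321,  -0.08518237]), 'ee_pos': array([ 0.60136698, -0.21517312,  0.139813  ]), 'orientation': array([-0.48232933,  0.87598847, -0.00123593,  0.00104031]), 'force': array([0.72145068, 2.29301822, 6.31719548]), 'torque': array([ 0.22429935, -0.01483615, -0.09048229]), 'finger_gap': 0.22172115625044192}
```

View pics/c3.png

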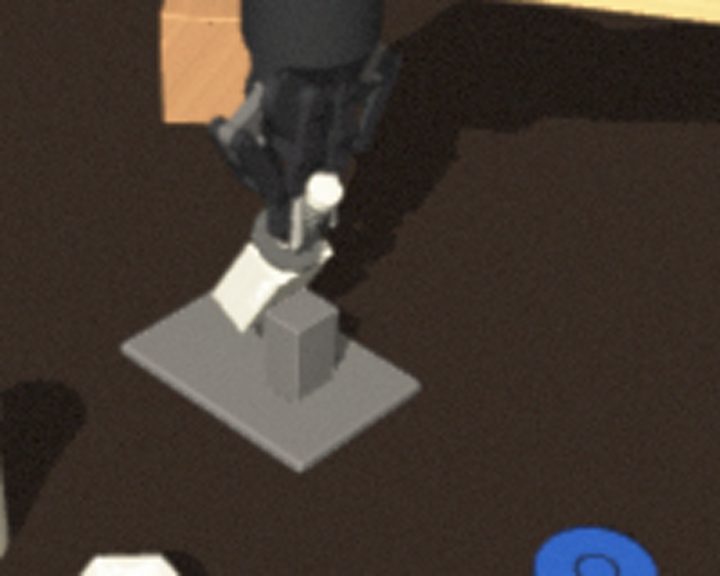

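>>> move_arm:
  travel:
    - [0, 0, -0.006]
    - [0, 0, -0.01]
    - [0, 0, -0.015]
    - [0, 0, -0.02]
    - [0, 0, -0.02]
    - [0, 0, -0.02]
    - [0, 0, -0.02]
    - [0, 0, -0.02]
    - [0, 0, 0]
  turn: [0, 0, 0, 0, 0, 0, 0, 0, 0]
  fingers: [15, 15, 15, 15, 15, 15, 15, 15, 15]
  force: 30

```text
clock: 4.05
ee_pos: [0.6016, -0.2157, 0.2739]
orientation: [-0.482, 0.876, -0.003, 0.002]
force: [-0.7, -0.1, -3.1]
finger_gap: 0.224
```

Run:
```python
from h import *
for n in('side',): grab(n,n+'4')
a=cv2.imread('pics/side4.png')[40:260,250:450]
cv2.imwrite('pics/c4.png',cv2.resize(a,None,fx=2.6,fy=2.6,interpolation=2))
o=ctrl.get_obs();print(o['ee_pos'],o['force'],o['finger_gap'])
```

```text
[ 0.60086518 -0.21534088  0.27120062] [-0.45771445 -0.10237119 -2.98366615] 0.22319872360835286
```

View pics/c4.png

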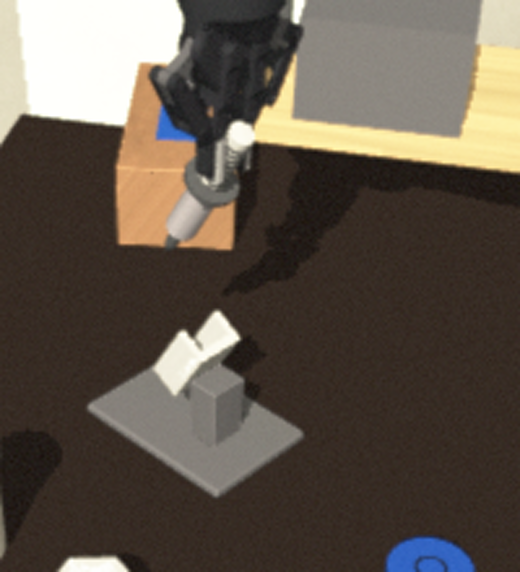

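>>> move_arm:
  travel:
    - [0, 0, 0]
    - [0, 0, 0]
    - [0, 0, 0]
  turn: [0, 0, 0]
  fingers: [15, 15, 15]
  force: 20

```text
clock: 4.35
ee_pos: [0.5993, -0.2144, 0.2663]
orientation: [-0.482, 0.876, 0.002, -0.001]
force: [-0.2, 0.8, -3.7]
finger_gap: 0.224
```

Run:
```python
from h import *
for n in('side',): grab(n,n+'5')
a=cv2.imread('pics/side5.png')[40:260,250:450]
cv2.imwrite('pics/c5.png',cv2.resize(a,None,fx=2.6,fy=2.6,interpolation=2))
o=ctrl.get_obs();print(o['ee_pos'],o['force'],o['finger_gap'])
```

```text
[ 0.599445   -0.21447713  0.26667918] [ 0.51523276 -0.55213467 -2.90237863] 0.22637148457855666
```

View pics/c5.png

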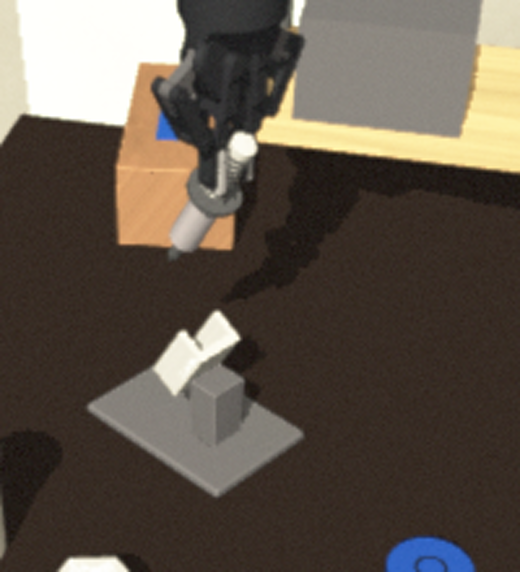

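Run:
```python
from h import *
s=load('side5')
im=s['image'][165:220,305:355];cv2.imwrite('pics/c6.png',cv2.resize(im,None,fx=12,fy=12,interpolation=2)[:,:,::-1])
```

```text
(no output)
```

View pics/c6.png

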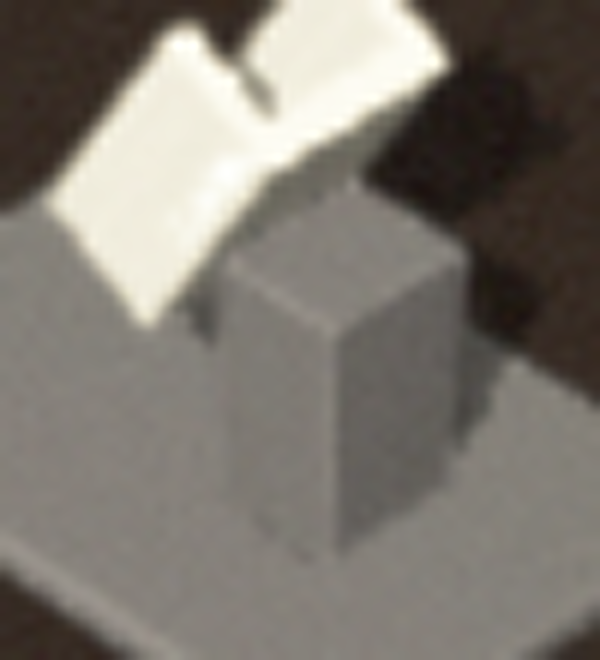

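Run:
```python
from h import *
s=load('side5')
yaw=np.radians(-32.3);X=np.array([np.cos(yaw),np.sin(yaw),0]);Y=np.array([-X[1],X[0],0])
o=np.array([0.6141,-0.2235,0])
px=lambda u,v:(305+(u+.5)/12-.5,165+(v+.5)/12-.5)
b=onz(s,*px(335,553),.01);print('bottom',(b-o)@X,(b-o)@Y)
for z in(.055,.06,.065,.07):
    print(z,[((onz(s,*px(u,v),z)-o)@np.c_[X,Y]*1000).round(1) for u,v in((335,332),(467,255),(355,185),(225,260))])
P=cloud(s);k=[int(round(c)) for c in px(340,255)];print(P[k[1]-1:k[1]+2,k[0]-2:k[0]+3].mean((0,1)))
q=ctrl.get_obs();p=q['ee_pos'];print('tcp',(p-o)@X,(p-o)@Y,p[2])
# punch cap & tip in side5
```

```text
bottom -0.030539463188304524 0.01455673095750344
0.055 [array([-23.4,   8.9]), array([-24.8, -24.6]), array([  4. , -25.1]), array([5.2, 8.2])]
0.06 [array([-27.6,  13.4]), array([-29. , -19.8]), array([ -0.4, -20.2]), array([ 0.8, 12.8])]
0.065 [array([-31.8,  18. ]), array([-33.2, -15. ]), array([ -4.8, -15.4]), array([-3.6, 17.3])]
0.07 [array([-36. ,  22.6]), array([-37.4, -10.2]), array([ -9.2, -10.6]), array([-8. , 21.9])]
[ 0.5999927  -0.21257879  0.06491863]
tcp -0.01720869937510701 -0.00020424826298540515 0.26667918394278206
```

>>> move_arm:
  travel:
    - [0, 0.03, 0]
    - [0, 0.03, 0]
    - [0, 0.028, 0]
    - [0, 0, 0.025]
    - [0, 0, 0.03]
    - [0, 0, 0.03]
    - [0, 0, 0.018]
    - [0, 0, 0]
    - [0, 0, 0]
  turn: [0, 0, 0, 0, 0, 0, 0, 0, 0]
  fingers: [15, 15, 15, 15, 15, 15, 15, 15, 15]
  force: 20

```text
clock: 5.15
ee_pos: [0.5251, -0.1674, 0.1645]
orientation: [-0.482, 0.876, 0.001, -0.001]
force: [-0.2, -0.8, -3.6]
finger_gap: 0.224
```

```bash
cat > look.py <<'E'
import sys
from h import *
tag=sys.argv[1];box=[int(v) for v in sys.argv[2:6]];cam=sys.argv[6] if len(sys.argv)>6 else 'side'
f=grab(cam,tag);im=f['image'][box[1]:box[3],box[0]:box[2],::-1];k=min(780/im.shape[1],590/im.shape[0])
cv2.imwrite(f'pics/{tag}_c.png',cv2.resize(im,None,fx=k,fy=k,interpolation=2))
o=ctrl.get_obs();yaw=np.radians(-32.3);X=np.array([np.cos(yaw),np.sin(yaw),0]);Y=np.array([-X[1],X[0],0])
O=np.array([0.6141,-0.2235,0]);p=o['ee_pos']
print('scale',k,'clock',o['clock'],'p',p.round(4),'ab',((p-O)@np.c_[X,Y]).round(4),'F',o['force'].round(2),'gap',round(o['finger_gap'],3))
E
python3 look.py s7 250 60 430 230
```

```text
scale 3.4705882352941178 clock 5.2 p [ 0.5262 -0.1681  0.1664] ab [-1.039e-01 -1.000e-04] F [ 0.4  -0.05 -2.53] gap 0.222
```

View pics/s7_c.png

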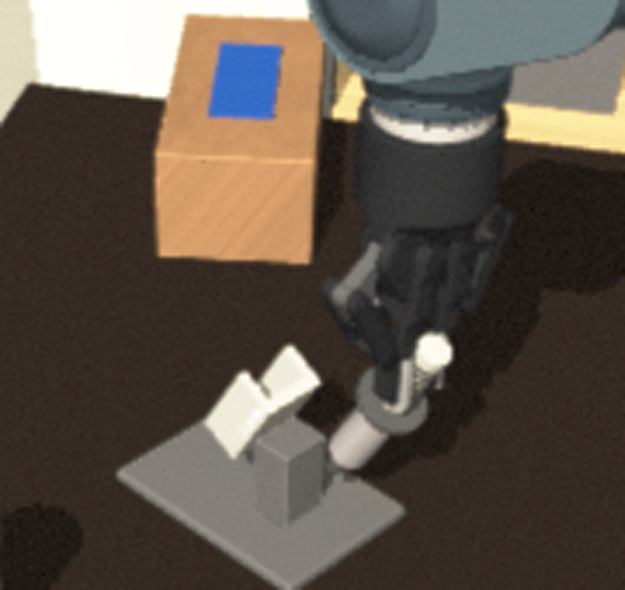

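>>> move_arm:
  travel:
    - [0, -0.01, 0.002]
    - [0, -0.01, 0]
    - [0, -0.01, 0]
    - [0, -0.01, 0]
    - [0, 0, 0]
  turn: [0, 0, 0, 0, 0]
  fingers: [15, 15, 15, 15, 15]

```text
clock: 5.62
ee_pos: [0.5615, -0.1905, 0.1646]
orientation: [-0.482, 0.876, -0.001, 0.0]
force: [-0.9, 1.1, -1.7]
finger_gap: 0.226
```

```bash
python3 look.py s8 250 60 430 230
```

```text
scale 3.4705882352941178 clock 5.6667 p [ 0.5609 -0.1901  0.1643] ab [-0.0628 -0.0002] F [-1.1   0.26 -3.03] gap 0.223
```

View pics/s8_c.png

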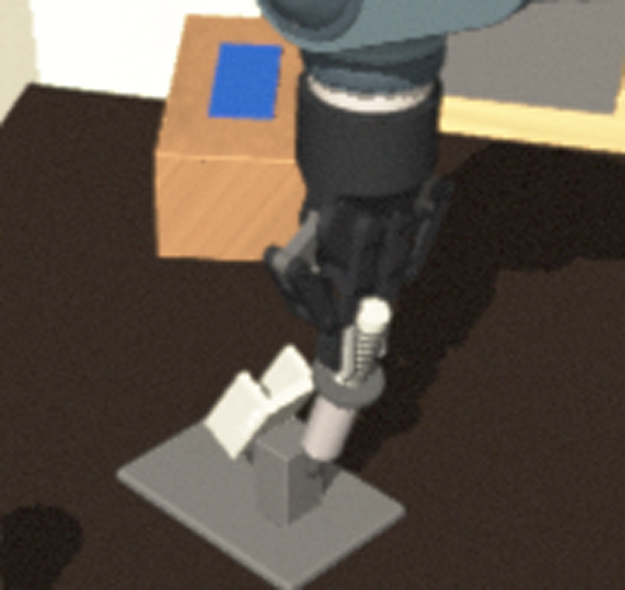

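>>> move_arm:
  travel:
    - [0, -0.009, 0]
    - [0, -0.009, 0]
    - [0, -0.008, 0]
    - [0, 0, 0]
    - [0, 0, 0]
  turn: [0, 0, 0, 0, 0]
  fingers: [15, 15, 15, 15, 15]

```text
clock: 6.08
ee_pos: [0.5822, -0.2035, 0.1638]
orientation: [-0.482, 0.876, -0.0, 0.0]
force: [-1.2, -0.2, -3.1]
finger_gap: 0.223
```

```bash
python3 look.py s9 250 60 430 230
```

```text
scale 3.4705882352941178 clock 6.1333 p [ 0.582  -0.2034  0.1638] ab [-0.0378 -0.0002] F [-1.37  1.44 -2.93] gap 0.223
```

View pics/s9_c.png

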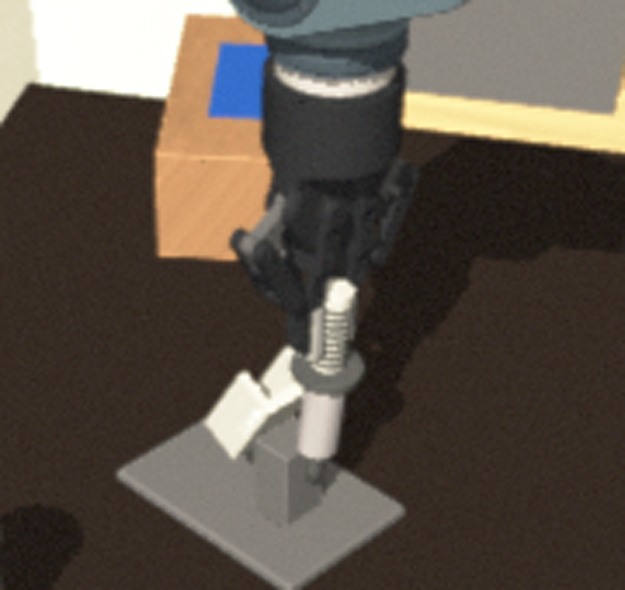

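Run:
```python
from h import *
s=load('s9');k=3.4706
yaw=np.radians(-32.3);X=np.array([np.cos(yaw),np.sin(yaw),0])
im=s['image'][135:205,325:365];cv2.imwrite('pics/c9.png',cv2.resize(im,None,fx=8,fy=8,interpolation=2)[:,:,::-1])
p=np.array([.582,-.2034,.1638])
for deg in(-5,0,5,10):
    t=np.radians(deg);ax=-np.sin(t)*X+np.array([0,0,np.cos(t)])
    pts=[p+ax*29,]; 
    print(deg,[tuple(((np.array(proj(s,p+ax*d))-[325,135]+.5)*8-.5).round(0)) for d in(.029,-.025,-.031,-.091)])
```

```text
-5 [(np.float64(138.0), np.float64(31.0)), (np.float64(143.0), np.float64(219.0)), (np.float64(144.0), np.float64(239.0)), (np.float64(149.0), np.float64(431.0))]
0 [(np.float64(146.0), np.float64(35.0)), (np.float64(137.0), np.float64(215.0)), (np.float64(136.0), np.float64(234.0)), (np.float64(127.0), np.float64(419.0))]
5 [(np.float64(153.0), np.float64(39.0)), (np.float64(131.0), np.float64(211.0)), (np.float64(129.0), np.float64(230.0)), (np.float64(106.0), np.float64(404.0))]
10 [(np.float64(161.0), np.float64(44.0)), (np.float64(125.0), np.float64(207.0)), (np.float64(121.0), np.float64(224.0)), (np.float64(85.0), np.float64(388.0))]
```

View pics/c9.png

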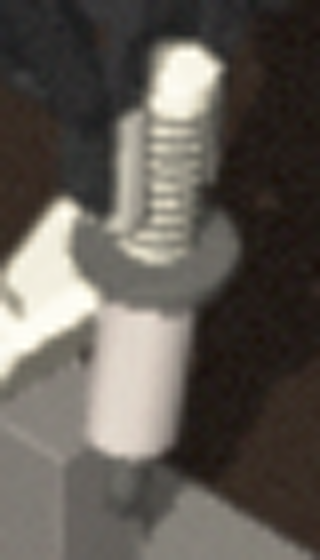

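Run:
```python
from h import *
s=load('s9')
yaw=np.radians(-32.3);X=np.array([np.cos(yaw),np.sin(yaw),0]);Y=np.array([-X[1],X[0],0]);Z=np.array([0,0,1])
p=np.array([.582,-.2034,.1638])
for b in(-.0103,.0103):
  for a in(-.011,.011):
    for z in(-.019,):
      print(a,b,((np.array(proj(s,p+a*X+b*Y+z*Z))-[325,135]+.5)*8-.5).round(0))
P=cloud(s)
f=lambda u,v:(int(325+u/8),int(135+v/8))
for n,c in(('cap',(187,75)),('flange',(200,280)),('flangeL',(90,240)),('barrel',(140,380)),('padL',(125,210)),('padR',(212,120)),('post',(35,430))):
    u,v=f(*c);q=P[v-1:v+2,u-1:u+2].reshape(-1,3);q=np.median(q,0);print(n,q.round(4),'rel tcp abz',((q-p)@np.c_[X,Y,Z]*1000).round(1))
```

```text
-0.011 -0.0103 [197. 197.]
0.011 -0.0103 [134. 162.]
-0.011 0.0103 [142. 231.]
0.011 0.0103 [ 79. 194.]
cap [ 0.57   -0.1961  0.1872] rel tcp abz [-14.   -0.2  23.4]
flange [ 0.5618 -0.1889  0.1315] rel tcp abz [-24.8   1.4 -32.3]
flangeL [ 0.5909 -0.1935  0.135 ] rel tcp abz [  2.2  13.1 -28.8]
barrel [ 0.5767 -0.1905  0.0969] rel tcp abz [-11.4   8.1 -66.9]
padL [ 0.5827 -0.1857  0.1518] rel tcp abz [ -8.8  15.3 -12. ]
padR [ 0.5646 -0.1986  0.1728] rel tcp abz [-17.3  -5.2   9. ]
post [ 0.6069 -0.2039  0.0644] rel tcp abz [ 21.3  12.9 -99.4]
```

>>> move_arm:
  travel:
    - [0, 0.01, 0]
    - [0, 0, -0.03]
    - [0, 0, -0.03]
    - [0, 0, -0.03]
    - [-0.0227, 0.0294, 0]
    - [-0.0227, 0.0294, 0]
    - [-0.0227, 0.0294, 0]
    - [-0.0227, 0.0294, 0]
    - [-0.0227, 0.0294, 0]
    - [-0.0227, 0.0294, 0]
    - [0, 0, 0]
    - [0, 0, 0]
    - [0, 0, 0]
    - [0, 0, 0]
    - [0, 0, 0]
    - [0, 0, 0]
    - [0, 0, 0]
    - [0, 0, 0]
  turn: [0, 0, 0, 0, 0, 0, 0, 0, 0, 0, -0.1075, -0.1075, -0.1075, -0.1075, -0.1075, -0.1075, 0, 0]
  fingers: [15, 15, 15, 15, 15, 15, 15, 15, 15, 15, 15, 15, 15, 15, 15, 15, 15, 15]
  force: 50

```text
clock: 7.63
ee_pos: [0.4972, 0.0116, 0.2541]
orientation: [0.734, -0.679, 0.001, -0.0]
force: [0.1, 0.1, -4.1]
finger_gap: 0.219
```

```bash
python3 look.py s10 290 110 430 310; python3 look.py t10 230 180 400 350 top
```

```text
scale 2.95 clock 7.6833 p [0.4971 0.0116 0.254 ] ab [-0.2245  0.1362] F [ 0.58 -0.2  -3.81] gap 0.225
scale 3.4705882352941178 clock 7.7333 p [0.4971 0.0116 0.2539] ab [-0.2245  0.1362] F [ 0.27 -0.47 -3.68] gap 0.218
```

View pics/s10_c.png

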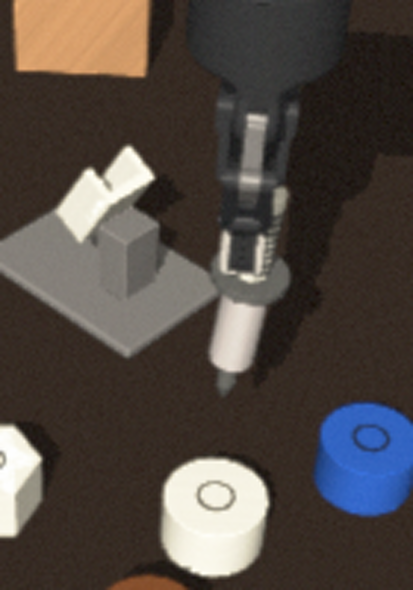

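View pics/t10_c.png

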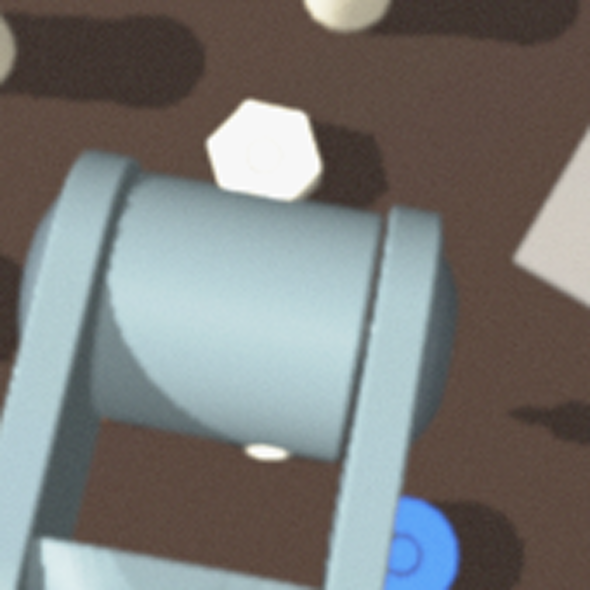

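Run:
```python
from h import *
s=load('s10')
im=s['image'][165:260,345:405];cv2.imwrite('pics/c10.png',cv2.resize(im,None,fx=6.2,fy=6.2,interpolation=2)[:,:,::-1])
o=ctrl.get_obs();p=o['ee_pos'];M=R.from_quat(o['orientation']).as_matrix();print(M.round(3))
T=lambda q:((np.array(proj(s,q))-[345,165]+.5)*6.2-.5).round(0)
yt=M[:,1];zt=M[:,2];xt=M[:,0]
print('TCP axis pts up30,0,tip19,-37,-97,-127')
for e,deg in((0,0),(0,5),(0,10),(.008,5)):
    t=np.radians(deg);ax=np.sin(t)*yt-np.cos(t)*zt
    print(e,deg,[tuple(T(p+e*yt+ax*d)) for d in(.024,0,-.0336,-.0966,-.1266)])
print('finger near face tip edges',T(p+xt*.02+yt*.011+zt*.019),T(p+xt*.02-yt*.011+zt*.019),T(p-xt*.02+yt*.011+zt*.019),T(p-xt*.02-yt*.011+zt*.019))
```

```text
[[ 0.079 -0.997  0.001]
 [-0.997 -0.079 -0.   ]
 [ 0.    -0.001 -1.   ]]
TCP axis pts up30,0,tip19,-37,-97,-127
0 0 [(np.float64(181.0), np.float64(60.0)), (np.float64(172.0), np.float64(137.0)), (np.float64(162.0), np.float64(239.0)), (np.float64(143.0), np.float64(416.0)), (np.float64(135.0), np.float64(494.0))]
0 5 [(np.float64(189.0), np.float64(61.0)), (np.float64(172.0), np.float64(137.0)), (np.float64(150.0), np.float64(238.0)), (np.float64(112.0), np.float64(412.0)), (np.float64(95.0), np.float64(489.0))]
0 10 [(np.float64(197.0), np.float64(63.0)), (np.float64(172.0), np.float64(137.0)), (np.float64(139.0), np.float64(236.0)), (np.float64(82.0), np.float64(406.0)), (np.float64(57.0), np.float64(481.0))]
0.008 5 [(np.float64(222.0), np.float64(64.0)), (np.float64(204.0), np.float64(140.0)), (np.float64(181.0), np.float64(241.0)), (np.float64(141.0), np.float64(415.0)), (np.float64(124.0), np.float64(492.0))]
finger near face tip edges [214. 151.] [129. 143.] [205. 250.] [117. 242.]
```

View pics/c10.png

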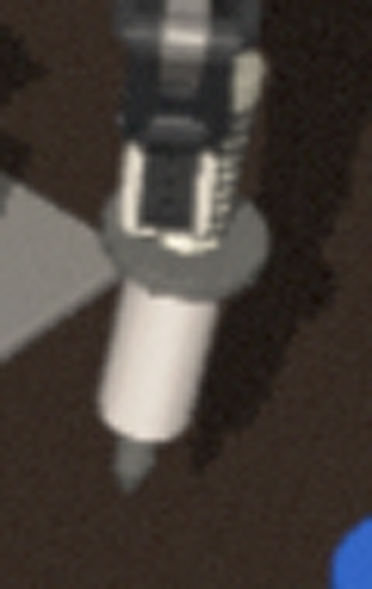

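Run:
```python
from h import *
s=load('side0');t=load('top0');s10=load('s10')
a=s['image'][265:295,345:380];b=t['image'][275:315,290:330]
cv2.imwrite('pics/c11.png',np.hstack([cv2.resize(a,(420,360),interpolation=2),cv2.convertScaleAbs(cv2.resize(b,(360,360),interpolation=2),alpha=4,beta=-760)])[:,:,::-1])
# ring centroid in side: dark pixels inside
g=a.min(-1).astype(int);P=cloud(s)[265:295,345:380]
v,u=np.where(g<0);
ring=(g<150);num,lab,st,ce=cv2.connectedComponentsWithStats(ring.astype(np.uint8));print(st,ce+[345,265])
g=b.min(-1);m=g>200;print(m.sum(),np.array([x.mean() for x in np.where(m)])[::-1]+[290,275])
```

```text
[[  0   1  35  29 869]
 [  0   0  35  23 134]
 [ 14   9   1   1   1]
 [ 18   8   6   4   6]
 [ 12  10  13   8  19]
 [ 32  20   3  10  19]
 [  0  24   1   1   1]
 [  0  29   1   1   1]] [[361.89873418 280.93785961]
 [360.42537313 268.65671642]
 [359.         274.        ]
 [365.5        274.16666667]
 [362.15789474 279.94736842]
 [378.42105263 290.47368421]
 [345.         289.        ]
 [345.         294.        ]]
843 [308.22419929 295.13404508]
```

View pics/c11.png

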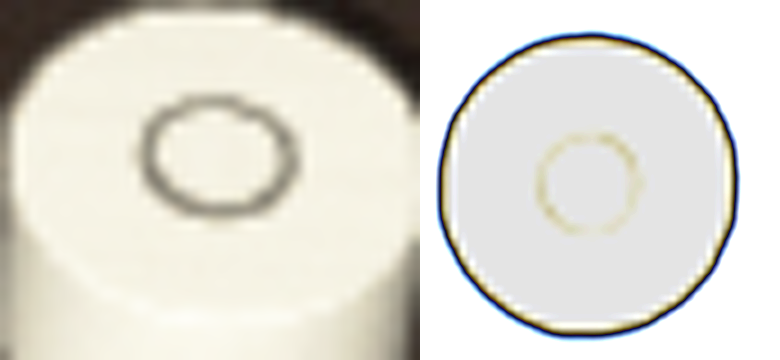

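Run:
```python
from h import *
s=load('side0');t=load('top0');s10=load('s10')
print(tri([(s,362.95,277.5),(t,308.3,294.9)]));print(onz(s,362.95,277.5,.04),onz(t,308.3,294.9,.04))
# tip ray at plane y of tcp
u,v=345+128.5/6.2-.5,165+493.5/6.2-.5
o,r=ray(s10,u,v)
for y in(.0116,): print('tip',o+r*(y-o[1])/r[1])
```

```text
(array([0.49733487, 0.01002069, 0.03875125]), [np.float64(0.000244440840106727), np.float64(0.00024444084010672817)])
[0.49700198 0.0111361  0.04      ] [0.49750385 0.00999689 0.04      ]
tip [0.49907633 0.0116     0.1274164 ]
```

>>> move_arm:
  travel:
    - [0.0013, 0.0018, 0]
    - [0, 0, 0.025]
    - [0, 0, 0.025]
    - [0, 0, 0.02]
    - [0, 0, 0.007]
    - [0, 0, 0]
    - [0, 0, 0]
  turn: [0, 0, 0, 0, 0, 0, 0]
  fingers: [15, 15, 15, 15, 15, 15, 15]
  force: 100

```text
clock: 8.32
ee_pos: [0.4957, 0.0101, 0.1775]
orientation: [0.735, -0.678, 0.0, -0.0]
force: [-0.6, 0.3, -3.9]
finger_gap: 0.208
```

```bash
python3 look.py s12 335 210 405 310
```

```text
scale 5.9 clock 8.3667 p [0.4963 0.01   0.1783] ab [-0.2244  0.1344] F [ 0.6   0.11 -4.04] gap 0.207
```

View pics/s12_c.png

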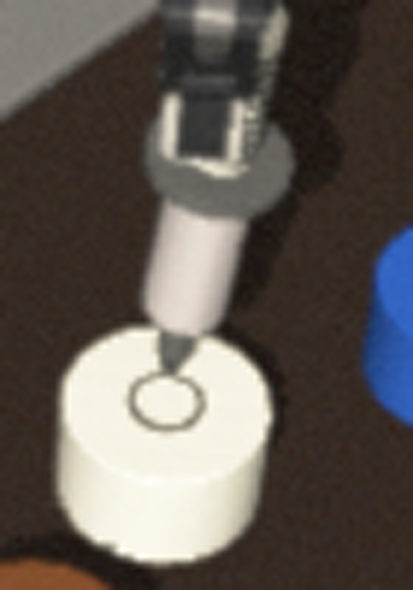

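>>> move_arm:
  travel:
    - [0, 0, 0.006]
    - [0, 0, 0.004]
    - [0, 0, 0.002]
    - [0, 0, 0.002]
    - [0, 0, 0.002]
    - [0, 0, 0]
  turn: [0, 0, 0, 0, 0, 0]
  fingers: [15, 15, 15, 15, 15, 15]

```text
clock: 8.87
ee_pos: [0.4957, 0.0102, 0.1614]
orientation: [0.735, -0.678, 0.0, -0.0]
force: [-0.8, 1.0, 2.9]
finger_gap: 0.214
```

```bash
python3 look.py s13 335 210 405 310
```

```text
scale 5.9 clock 8.9167 p [0.4958 0.0101 0.1616] ab [-0.2248  0.1343] F [-1.56  1.18  3.48] gap 0.206
```

View pics/s13_c.png

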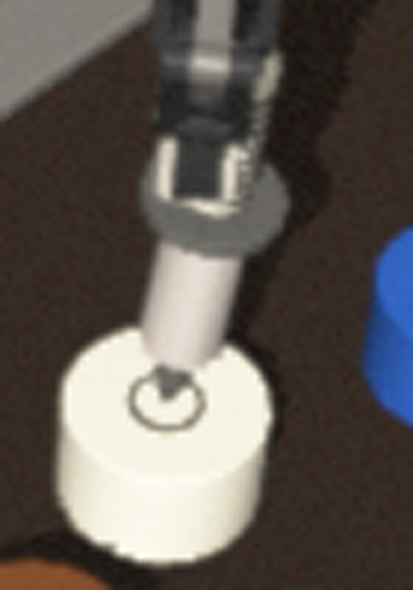

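>>> move_arm:
  travel:
    - [0, 0, 0.002]
    - [0, 0, 0.002]
    - [0, 0, 0.002]
    - [0, 0, 0.0015]
    - [0, 0, 0]
  turn: [0, 0, 0, 0, 0]
  fingers: [15, 15, 15, 15, 15]

```text
clock: 9.33
ee_pos: [0.4962, 0.0101, 0.1543]
orientation: [0.735, -0.678, 0.001, -0.001]
force: [-1.1, 0.8, 9.1]
finger_gap: 0.212
```

```bash
python3 look.py s14 335 210 405 310
```

```text
scale 5.9 clock 9.3833 p [0.4962 0.0101 0.1545] ab [-0.2244  0.1345] F [-1.35  1.48  8.6 ] gap 0.208
```

View pics/s14_c.png

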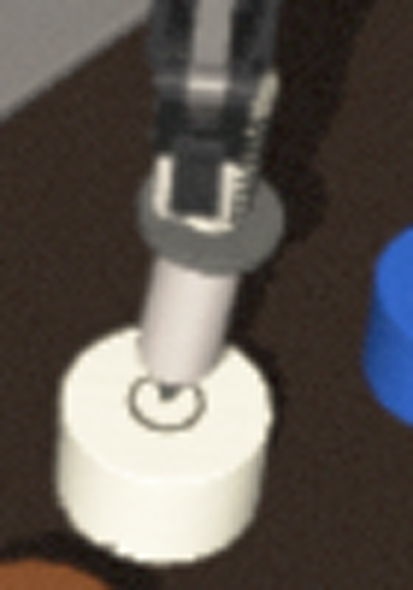

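12.5 N so far, with the tip centred in the ring at (165,396). The snap is close.

>>> move_arm:
  travel:
    - [0, 0, 0.0015]
    - [0, 0, 0.0015]
    - [0, 0, 0]
    - [0, 0, 0]
  turn: [0, 0, 0, 0]
  fingers: [15, 15, 15, 15]

```text
clock: 9.72
ee_pos: [0.4965, 0.0101, 0.152]
orientation: [0.735, -0.678, 0.001, -0.001]
force: [-2.0, 1.1, 9.7]
finger_gap: 0.212
```

```bash
python3 look.py s15 335 190 405 310
```

```text
scale 4.916666666666667 clock 9.7667 p [0.4965 0.0101 0.1521] ab [-0.2242  0.1346] F [-1.79  0.99 10.15] gap 0.211
```

View pics/s15_c.png

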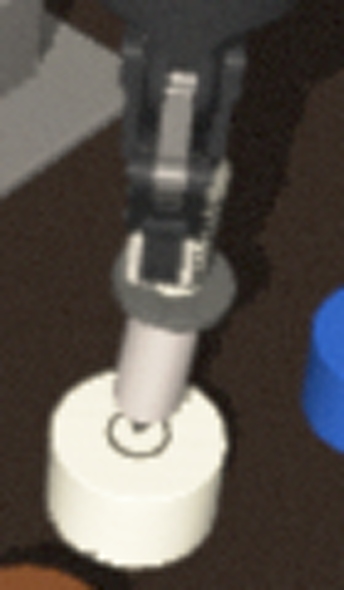

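>>> move_arm:
  travel:
    - [0, 0, 0.0015]
    - [0, 0, 0.001]
    - [0, 0, 0]
    - [0, 0, 0]
  turn: [0, 0, 0, 0]
  fingers: [15, 15, 15, 15]

```text
clock: 10.1
ee_pos: [0.4967, 0.0101, 0.1499]
orientation: [0.735, -0.678, 0.001, -0.001]
force: [-1.7, 0.7, 11.8]
finger_gap: 0.21
```

```bash
python3 look.py s16 335 190 405 310
```

```text
scale 4.916666666666667 clock 10.15 p [0.4967 0.01   0.1499] ab [-0.224   0.1347] F [-1.73  1.47 12.12] gap 0.211
```

View pics/s16_c.png

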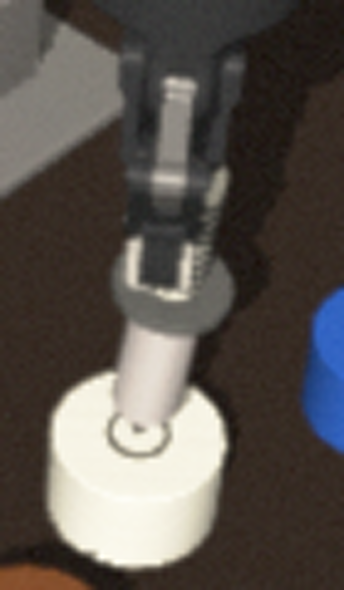

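Run:
```python
from h import *
L=[]
for tg,y0 in(('s12',216),('s13',222),('s14',222),('s15',222),('s16',222)):
    im=load(tg)['image'][y0-8:y0+77,355:388];L.append(cv2.resize(im,None,fx=4.7,fy=6.8*.7,interpolation=2))
cv2.imwrite('pics/c16.png',np.hstack(L)[:,:,::-1])
```

```text
(no output)
```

View pics/c16.png

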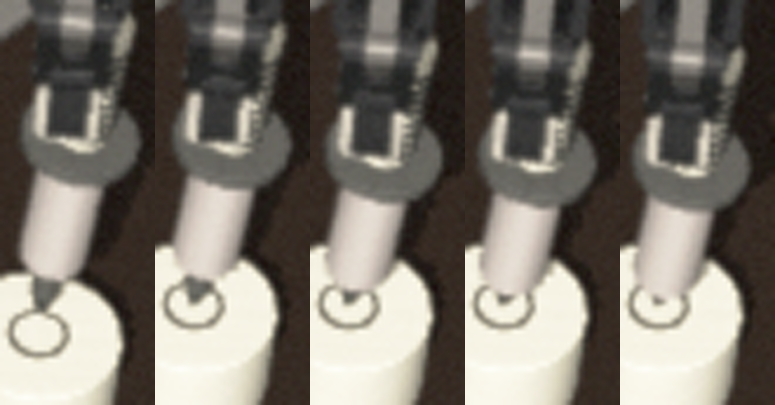

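>>> move_arm:
  travel:
    - [0, 0, 0.001]
    - [0, 0, 0.001]
    - [0, 0, 0]
  turn: [0, 0, 0]
  fingers: [15, 15, 15]

```text
clock: 10.4
ee_pos: [0.497, 0.01, 0.1484]
orientation: [0.735, -0.678, 0.001, -0.001]
force: [-3.5, 1.5, 13.5]
finger_gap: 0.206
```

```bash
python3 look.py s17 345 200 395 300
```

```text
scale 5.9 clock 10.45 p [0.497  0.01   0.1484] ab [-0.2238  0.1348] F [-2.21  0.77 12.89] gap 0.208
```

View pics/s17_c.png

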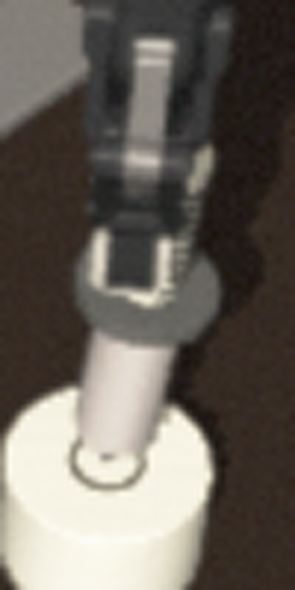

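>>> move_arm:
  travel:
    - [0, 0, 0.001]
    - [0, 0, 0.001]
    - [0, 0, 0]
  turn: [0, 0, 0]
  fingers: [15, 15, 15]

```text
clock: 10.7
ee_pos: [0.4968, 0.0101, 0.1456]
orientation: [0.735, -0.678, 0.001, -0.001]
force: [-1.3, 1.3, 11.2]
finger_gap: 0.207
```

```bash
python3 look.py s18 345 200 395 300
```

```text
scale 5.9 clock 10.75 p [0.4968 0.01   0.1457] ab [-0.2239  0.1347] F [-1.53  1.24 10.97] gap 0.21
```

View pics/s18_c.png

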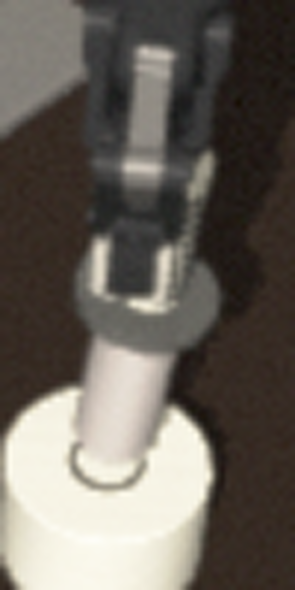

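>>> move_arm:
  travel:
    - [0, 0, -0.01]
    - [0, 0, -0.015]
    - [0, 0, -0.02]
    - [0, 0, -0.02]
    - [0, 0, 0]
    - [0, 0, 0]
  turn: [0, 0, 0, 0, 0, 0]
  fingers: [15, 15, 15, 15, 15, 15]

```text
clock: 11.25
ee_pos: [0.4954, 0.0102, 0.2085]
orientation: [0.735, -0.678, 0.001, -0.0]
force: [-0.8, -0.2, -3.8]
finger_gap: 0.207
```

```bash
python3 look.py s19 335 190 405 310
```

```text
scale 4.916666666666667 clock 11.3 p [0.4945 0.0103 0.2072] ab [-0.226   0.1338] F [-0.1   0.16 -3.78] gap 0.207
```

View pics/s19_c.png

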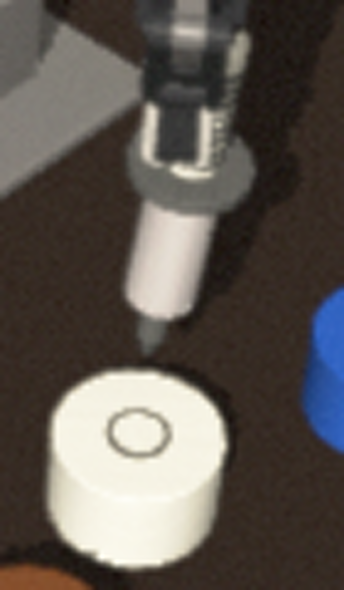

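>>> move_arm:
  travel:
    - [0, 0, 0]
    - [0, 0, 0]
    - [0, 0, 0]
    - [0, 0, 0]
    - [0, 0, 0]
    - [0, 0, 0]
    - [0, 0, 0]
    - [0, 0, 0]
    - [0, 0, 0]
  turn: [0.12, 0.12, 0.12, 0.12, 0.12, 0.12, 0.12, 0, 0]
  fingers: [15, 15, 15, 15, 15, 15, 15, 15, 15]

```text
clock: 12.05
ee_pos: [0.4942, 0.0104, 0.2068]
orientation: [-0.396, 0.918, 0.001, -0.001]
force: [-0.3, 0.0, -3.5]
finger_gap: 0.207
```

```bash
python3 look.py s20 335 190 405 310
python3 - <<'E'
from h import *
o=ctrl.get_obs();print(o['joint_positions'],R.from_quat(o['orientation']).as_matrix().round(3))
E
```

```text
scale 4.916666666666667 clock 12.1 p [0.4945 0.0104 0.2072] ab [-0.2261  0.1337] F [-1.21  0.03 -3.35] gap 0.207
[-2.08742720e-01 -7.90383635e-02  1.98500374e+00 -2.10957153e-05
  1.23833359e+00  2.11850730e+00] [[-0.686 -0.727 -0.003]
 [-0.727  0.686  0.001]
 [ 0.001  0.002 -1.   ]]
```

View pics/s20_c.png

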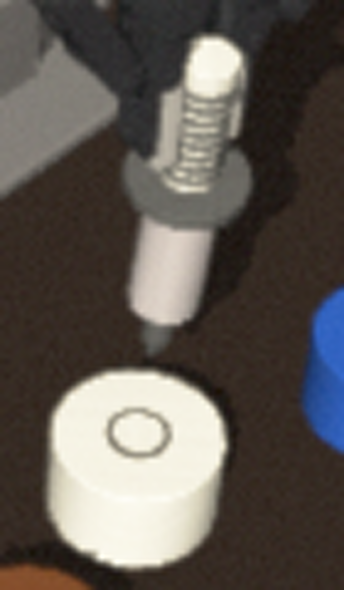

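Run:
```python
from h import *
from scipy.optimize import least_squares
a=load('s19');b=load('s20')
im=np.hstack([cv2.resize(f['image'][250:270,355:380],None,fx=14,fy=14,interpolation=2) for f in(a,b)])
cv2.imwrite('pics/c20.png',im[:,:,::-1])
p=np.array([.4945,.0104,.2072])
Ma=R.from_quat([.735,-.678,.001,0]).as_matrix();Mb=R.from_quat([-.396,.918,.001,-.001]).as_matrix()
px=lambda u,v:np.array([335+u/4.9167-.5,190+v/4.9167-.5])
ta,tb=px(149,355),px(151,355)
f=lambda t:np.r_[np.array(proj(a,p+Ma@t))-ta,np.array(proj(b,p+Mb@t))-tb]
r=least_squares(f,[0,0,.126]);print(r.x,r.fun,p+Mb@r.x)
```

```text
[-0.00051251 -0.00190287  0.12512258] [ 0.04657457  0.23444014  0.0987474  -0.21851976] [0.49590685 0.0095977  0.08207239]
```

View pics/c20.png

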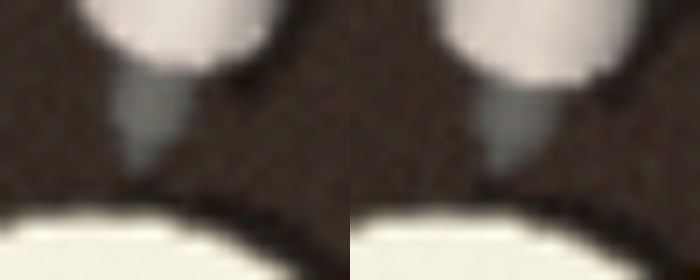

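>>> move_arm:
  travel:
    - [-0.0014, -0.0006, 0.02]
    - [0, 0, 0.015]
    - [0, 0, 0.006]
    - [0, 0, 0.003]
    - [0, 0, 0.003]
    - [0, 0, 0.003]
    - [0, 0, 0.003]
    - [0, 0, 0.002]
    - [0, 0, 0]
    - [0, 0, 0]
  turn: [0, 0, 0, 0, 0, 0, 0, 0, 0, 0]
  fingers: [15, 15, 15, 15, 15, 15, 15, 15, 15, 15]

```text
clock: 12.93
ee_pos: [0.4972, 0.0106, 0.1554]
orientation: [-0.395, 0.919, -0.0, 0.0]
force: [-6.3, -0.5, 7.0]
finger_gap: 0.204
```

```bash
python3 look.py s21 335 190 405 310
```

```text
scale 4.916666666666667 clock 12.9833 p [0.4972 0.0106 0.1554] ab [-0.2239  0.1354] F [-5.49 -0.56  7.77] gap 0.209
```

View pics/s21_c.png

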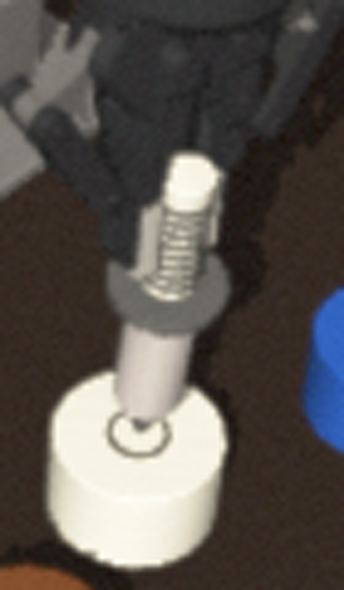

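>>> move_arm:
  travel:
    - [0, 0, 0.0015]
    - [0, 0, 0.0015]
    - [0, 0, 0]
  turn: [0, 0, 0]
  fingers: [15, 15, 15]

```text
clock: 13.23
ee_pos: [0.4973, 0.0105, 0.1526]
orientation: [-0.395, 0.919, -0.001, 0.0]
force: [-6.0, -0.7, 9.8]
finger_gap: 0.209
```

```bash
python3 look.py s22 335 190 405 310
```

```text
scale 4.916666666666667 clock 13.2833 p [0.4974 0.0105 0.1528] ab [-0.2237  0.1355] F [-4.97  0.32  9.7 ] gap 0.208
```

>>> move_arm:
  travel:
    - [0, 0, 0.0015]
    - [0, 0, 0.0015]
    - [0, 0, 0]
  turn: [0, 0, 0]
  fingers: [15, 15, 15]

```text
clock: 13.53
ee_pos: [0.4975, 0.0104, 0.15]
orientation: [-0.395, 0.919, -0.001, 0.0]
force: [-5.9, 0.0, 11.4]
finger_gap: 0.211
```

```bash
python3 look.py s23 335 190 405 310
```

```text
scale 4.916666666666667 clock 13.5833 p [0.4976 0.0104 0.1501] ab [-0.2235  0.1355] F [-5.56  0.7  10.59] gap 0.204
```

View pics/s23_c.png

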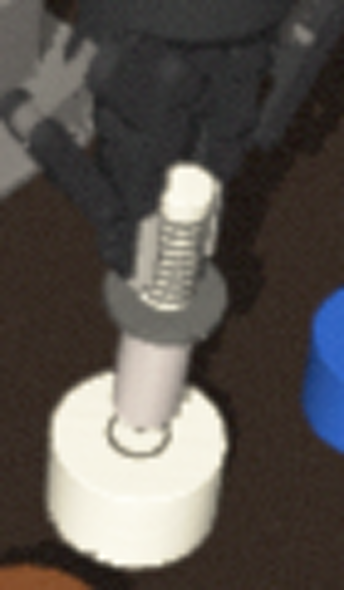

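>>> move_arm:
  travel:
    - [0, 0, 0.0015]
    - [0, 0, 0.001]
    - [0, 0, 0]
  turn: [0, 0, 0]
  fingers: [15, 15, 15]

```text
clock: 13.83
ee_pos: [0.4979, 0.0104, 0.1478]
orientation: [-0.395, 0.919, -0.001, 0.001]
force: [-3.2, -0.3, 7.9]
finger_gap: 0.206
```

```bash
python3 look.py s24 335 190 405 310
```

```text
scale 4.916666666666667 clock 13.8833 p [0.498  0.0104 0.1477] ab [-0.2231  0.1357] F [-5.42 -1.11  8.84] gap 0.211
```

>>> move_arm:
  travel:
    - [0, 0, 0.0015]
    - [0, 0, 0.001]
    - [0, 0, 0]
  turn: [0, 0, 0]
  fingers: [15, 15, 15]

```text
clock: 14.13
ee_pos: [0.4983, 0.0103, 0.1454]
orientation: [-0.395, 0.919, -0.001, 0.001]
force: [-4.5, -1.1, 11.0]
finger_gap: 0.212
```

```bash
python3 look.py s25 335 190 405 310
```

```text
scale 4.916666666666667 clock 14.1833 p [0.4984 0.0103 0.1455] ab [-0.2227  0.1358] F [-4.45  0.38 10.48] gap 0.207
```

View pics/s25_c.png

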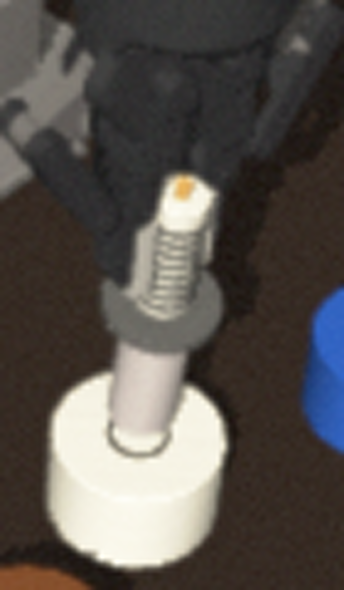

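Run:
```python
from h import *
s=load('s25')
o=ctrl.get_obs();p=o['ee_pos'];M=R.from_quat(o['orientation']).as_matrix()
T=lambda q:((np.array(proj(s,q))-[335,190]+.5)*4.9167-.5).round(0)
yt=M[:,1];zt=M[:,2]
for e,deg in((.0085,-5),(.0085,0),(.0085,5),(.0085,10)):
    t=np.radians(deg);ax=np.sin(t)*yt-np.cos(t)*zt
    print(e,deg,[tuple(T(p+e*yt+ax*d)) for d in(.024,-.0336,-.0966)])
a=load('s24')['image'][215:265,355:385];b=s['image'][215:265,355:385]
cv2.imwrite('pics/c25.png',cv2.resize(np.hstack([a,b]),None,fx=11,fy=11,interpolation=2)[:,:,::-1])
```

```text
0.0085 -5 [(np.float64(174.0), np.float64(189.0)), (np.float64(169.0), np.float64(315.0)), (np.float64(165.0), np.float64(442.0))]
0.0085 0 [(np.float64(178.0), np.float64(193.0)), (np.float64(164.0), np.float64(311.0)), (np.float64(151.0), np.float64(428.0))]
0.0085 5 [(np.float64(182.0), np.float64(196.0)), (np.float64(159.0), np.float64(305.0)), (np.float64(137.0), np.float64(413.0))]
0.0085 10 [(np.float64(185.0), np.float64(200.0)), (np.float64(154.0), np.float64(300.0)), (np.float64(124.0), np.float64(397.0))]
```

View pics/c25.png

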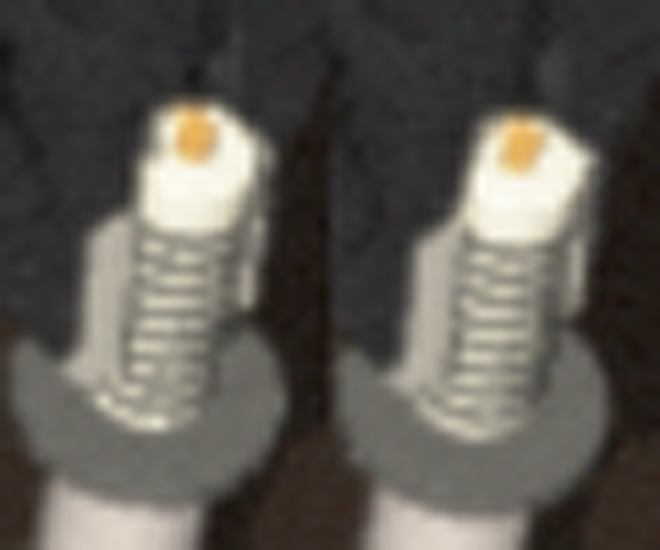

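>>> move_arm:
  travel:
    - [0, 0, -0.01]
    - [0, 0, -0.02]
    - [0, 0, -0.04]
    - [0, 0, -0.04]
    - [0, 0, 0]
    - [0, 0, 0]
    - [0, 0, 0]
    - [0, 0, 0]
  turn: [0, 0, 0, 0, -0.0975, -0.0975, 0, 0]
  fingers: [15, 15, 15, 15, 15, 15, 15, 15]
  force: 60

```text
clock: 14.85
ee_pos: [0.4967, 0.0109, 0.2525]
orientation: [-0.481, 0.877, -0.0, 0.0]
force: [0.1, -0.3, -3.4]
finger_gap: 0.208
```

```bash
python3 look.py s26 310 140 440 320;  python3 - <<'E'
from h import *
o=ctrl.get_obs();print(R.from_quat(o['orientation']).as_matrix().round(3))
E
```

```text
scale 3.2777777777777777 clock 14.9 p [0.4965 0.0109 0.2522] ab [-0.2246  0.1353] F [ 0.05  0.33 -4.07] gap 0.207
[[-0.537 -0.844 -0.   ]
 [-0.844  0.537  0.   ]
 [-0.     0.    -1.   ]]
```

View pics/s26_c.png

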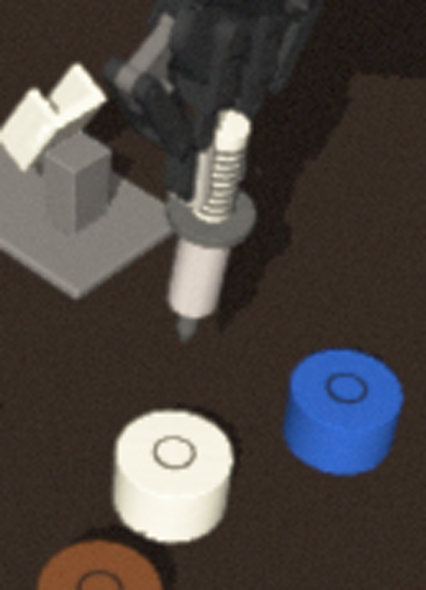

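>>> move_arm:
  travel:
    - [0, 0, -0.03]
    - [0.0192, -0.0329, 0]
    - [0.0192, -0.0329, 0]
    - [0.0192, -0.0329, 0]
    - [0.0192, -0.0329, 0]
    - [0.0192, -0.0329, 0]
    - [0.0192, -0.0329, 0]
    - [0.0192, -0.0329, 0]
    - [0, 0, 0]
    - [0, 0, 0]
  turn: [0, 0, 0, 0, 0, 0, 0, 0, 0, 0]
  fingers: [15, 15, 15, 15, 15, 15, 15, 15, 15, 15]
  force: 40

```text
clock: 15.73
ee_pos: [0.6195, -0.2277, 0.2806]
orientation: [-0.481, 0.877, 0.001, -0.001]
force: [0.7, -0.1, -3.7]
finger_gap: 0.203
```

```bash
cat > m.py <<'E'
# project punch model for given lean/e, crop coords
import sys
from h import *
tag=sys.argv[1];x0,y0,k=float(sys.argv[2]),float(sys.argv[3]),float(sys.argv[4])
s=load(tag);o=ctrl.get_obs();p=o['ee_pos'];M=R.from_quat(o['orientation']).as_matrix();yt=M[:,1];zt=M[:,2]
for a in sys.argv[5:]:
    e,deg,zc=[float(v) for v in a.split(',')];t=np.radians(deg);ax=np.sin(t)*yt-np.cos(t)*zt
    q=[p+e/1000*yt+ax*(z-zc)/1000 for z in(60,3,-60,-90)]
    print(a,'cap,flange,barrelend,tip',[tuple(((np.array(proj(s,c))-[x0,y0]+.5)*k).round(0).astype(int)) for c in q])
E
python3 look.py s27 250 60 410 220; python3 m.py s27 250 60 3.6875 8.5,5,36 8.5,8,36 6,5,36
```

```text
scale 3.6875 clock 15.7833 p [ 0.6192 -0.2263  0.2811] ab [0.0058 0.0003] F [-0.68  0.46 -3.32] gap 0.208
8.5,5,36 cap,flange,barrelend,tip [(np.int64(304), np.int64(75)), (np.int64(295), np.int64(174)), (np.int64(285), np.int64(273)), (np.int64(281), np.int64(317))]
8.5,8,36 cap,flange,barrelend,tip [(np.int64(306), np.int64(76)), (np.int64(292), np.int64(172)), (np.int64(279), np.int64(269)), (np.int64(273), np.int64(312))]
6,5,36 cap,flange,barrelend,tip [(np.int64(301), np.int64(74)), (np.int64(291), np.int64(172)), (np.int64(282), np.int64(272)), (np.int64(278), np.int64(316))]
```

View pics/s27_c.png

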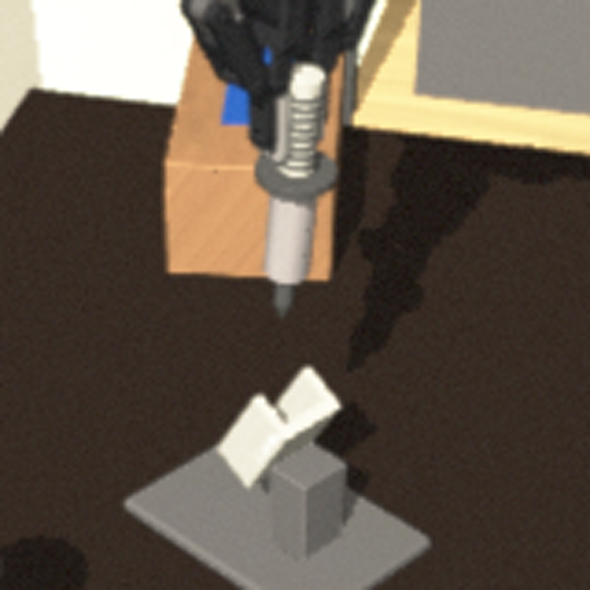

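>>> move_arm:
  travel:
    - [0, 0, 0.03]
    - [0, 0, 0.025]
    - [0, 0, 0.02]
    - [0, 0.008, 0.003]
    - [0, 0.01, 0]
    - [0, 0.01, 0]
    - [0, 0.01, 0]
    - [0, 0, 0]
  turn: [0, 0, 0, 0, 0, 0, 0, 0]
  fingers: [15, 15, 15, 15, 15, 15, 15, 15]
  force: 20

```text
clock: 16.45
ee_pos: [0.5884, -0.2052, 0.208]
orientation: [-0.483, 0.876, -0.004, 0.002]
force: [3.9, -2.3, 1.3]
finger_gap: 0.207
```

```bash
python3 look.py s28 270 90 390 210; python3 m.py s28 270 90 4.9167 8.5,5,36 8.5,15,36 5,15,36 5,20,36
```

```text
scale 4.916666666666667 clock 16.5 p [ 0.5887 -0.2055  0.208 ] ab [-0.0311  0.0016] F [ 3.42 -1.53  1.13] gap 0.208
8.5,5,36 cap,flange,barrelend,tip [(np.int64(369), np.int64(163)), (np.int64(353), np.int64(281)), (np.int64(337), np.int64(400)), (np.int64(330), np.int64(453))]
8.5,15,36 cap,flange,barrelend,tip [(np.int64(377), np.int64(169)), (np.int64(343), np.int64(273)), (np.int64(309), np.int64(377)), (np.int64(294), np.int64(424))]
5,15,36 cap,flange,barrelend,tip [(np.int64(370), np.int64(165)), (np.int64(337), np.int64(269)), (np.int64(303), np.int64(374)), (np.int64(289), np.int64(420))]
5,20,36 cap,flange,barrelend,tip [(np.int64(374), np.int64(168)), (np.int64(332), np.int64(265)), (np.int64(290), np.int64(361)), (np.int64(272), np.int64(404))]
```

View pics/s28_c.png

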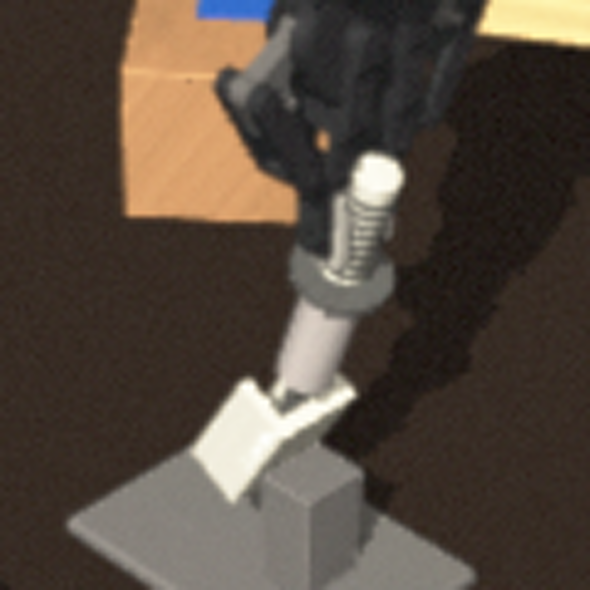

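>>> move_arm:
  travel:
    - [0, 0, -0.005]
    - [0, 0.007, -0.001]
    - [0, 0.007, 0]
    - [0, 0.007, 0]
    - [0, 0, 0]
  turn: [0, 0, 0, 0, 0]
  fingers: [15, 15, 15, 15, 15]

```text
clock: 16.92
ee_pos: [0.5698, -0.194, 0.2121]
orientation: [-0.482, 0.876, -0.001, 0.001]
force: [3.5, -2.2, -1.0]
finger_gap: 0.206
```

```bash
python3 look.py s29 270 90 390 210; python3 m.py s29 270 90 4.9167 8.5,20,37 8.5,25,37 8.5,30,37 5,25,37
```

```text
scale 4.916666666666667 clock 16.9667 p [ 0.57   -0.1941  0.2121] ab [-0.053   0.0013] F [ 2.08 -0.81  1.05] gap 0.202
8.5,20,37 cap,flange,barrelend,tip [(np.int64(422), np.int64(186)), (np.int64(378), np.int64(283)), (np.int64(334), np.int64(380)), (np.int64(315), np.int64(423))]
8.5,25,37 cap,flange,barrelend,tip [(np.int64(426), np.int64(189)), (np.int64(373), np.int64(278)), (np.int64(321), np.int64(366)), (np.int64(298), np.int64(405))]
8.5,30,37 cap,flange,barrelend,tip [(np.int64(429), np.int64(193)), (np.int64(369), np.int64(272)), (np.int64(308), np.int64(351)), (np.int64(282), np.int64(386))]
5,25,37 cap,flange,barrelend,tip [(np.int64(419), np.int64(186)), (np.int64(367), np.int64(274)), (np.int64(315), np.int64(363)), (np.int64(292), np.int64(402))]
```

View pics/s29_c.png

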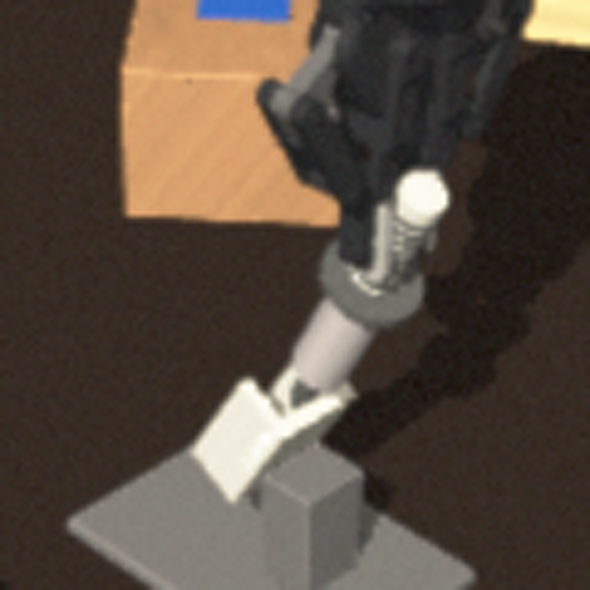

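>>> move_arm:
  travel:
    - [0, 0.005, 0]
    - [0, 0.005, 0]
    - [0, 0, 0]
    - [0, -0.006, 0]
    - [0, -0.004, 0]
    - [0, 0, 0]
  turn: [0, 0, 0, 0, 0, 0]
  fingers: [15, 15, 15, 15, 15, 15]

```text
clock: 17.47
ee_pos: [0.5691, -0.1942, 0.2093]
orientation: [-0.482, 0.876, 0.002, -0.001]
force: [-0.6, -0.3, -4.2]
finger_gap: 0.206
```

```bash
python3 look.py s30 270 90 390 210; python3 m.py s30 270 90 4.9167 8.5,25,38 8.5,28,38 8.5,31,38 5,28,38
```

```text
scale 4.916666666666667 clock 17.5167 p [ 0.5689 -0.194   0.2092] ab [-0.054   0.0008] F [ 0.02 -0.41 -3.57] gap 0.21
8.5,25,38 cap,flange,barrelend,tip [(np.int64(427), np.int64(198)), (np.int64(375), np.int64(286)), (np.int64(324), np.int64(375)), (np.int64(301), np.int64(414))]
8.5,28,38 cap,flange,barrelend,tip [(np.int64(429), np.int64(200)), (np.int64(372), np.int64(283)), (np.int64(316), np.int64(366)), (np.int64(291), np.int64(402))]
8.5,31,38 cap,flange,barrelend,tip [(np.int64(431), np.int64(202)), (np.int64(370), np.int64(279)), (np.int64(309), np.int64(356)), (np.int64(282), np.int64(390))]
5,28,38 cap,flange,barrelend,tip [(np.int64(422), np.int64(196)), (np.int64(366), np.int64(279)), (np.int64(310), np.int64(362)), (np.int64(285), np.int64(399))]
```

View pics/s30_c.png

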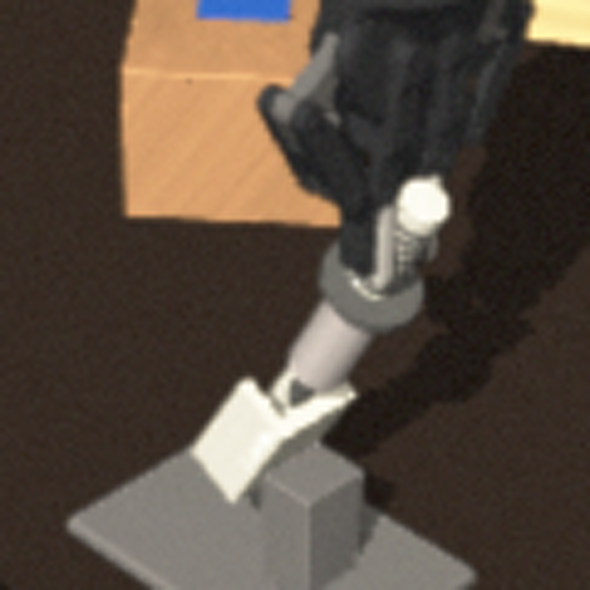

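>>> move_arm:
  travel:
    - [0, -0.013, 0]
    - [0, -0.013, 0]
    - [0, -0.005, 0.012]
    - [0, -0.005, 0.012]
    - [0, -0.005, 0.012]
    - [0, -0.005, 0.012]
    - [0, 0, 0]
    - [0, 0, 0]
  turn: [0, 0, 0, 0, 0, 0, 0, 0]
  fingers: [15, 15, 15, 15, 15, 15, 15, 15]

```text
clock: 18.18
ee_pos: [0.6075, -0.2184, 0.1607]
orientation: [-0.482, 0.876, 0.002, -0.001]
force: [-0.5, -0.4, -3.0]
finger_gap: 0.206
```

```bash
python3 look.py s31 270 100 390 220; python3 m.py s31 270 100 4.9167 7.5,25,39.5 7.5,30,39.5
```

```text
scale 4.916666666666667 clock 18.2333 p [ 0.6081 -0.2187  0.1621] ab [-0.0077  0.0009] F [ 0.86 -0.18 -2.67] gap 0.204
7.5,25,39.5 cap,flange,barrelend,tip [(np.int64(332), np.int64(206)), (np.int64(287), np.int64(287)), (np.int64(242), np.int64(368)), (np.int64(222), np.int64(404))]
7.5,30,39.5 cap,flange,barrelend,tip [(np.int64(335), np.int64(210)), (np.int64(283), np.int64(282)), (np.int64(230), np.int64(354)), (np.int64(207), np.int64(385))]
```

View pics/s31_c.png

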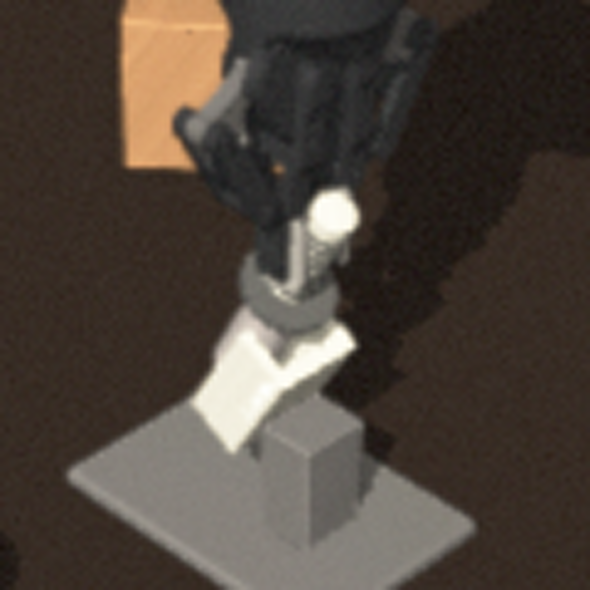

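>>> move_arm:
  travel:
    - [0, -0.003, 0.008]
    - [0, -0.002, 0.005]
    - [0, 0, 0]
    - [0, 0, 0]
  turn: [0, 0, 0, 0]
  fingers: [15, 15, 15, 15]

```text
clock: 18.57
ee_pos: [0.6124, -0.2215, 0.1494]
orientation: [-0.482, 0.876, 0.0, -0.0]
force: [-0.3, 0.7, -3.8]
finger_gap: 0.21
```

```bash
python3 look.py s32 290 120 370 200
```

```text
scale 7.375 clock 18.6167 p [ 0.6126 -0.2216  0.1498] ab [-0.0023  0.0008] F [-0.52 -0.22 -4.41] gap 0.207
```

View pics/s32_c.png

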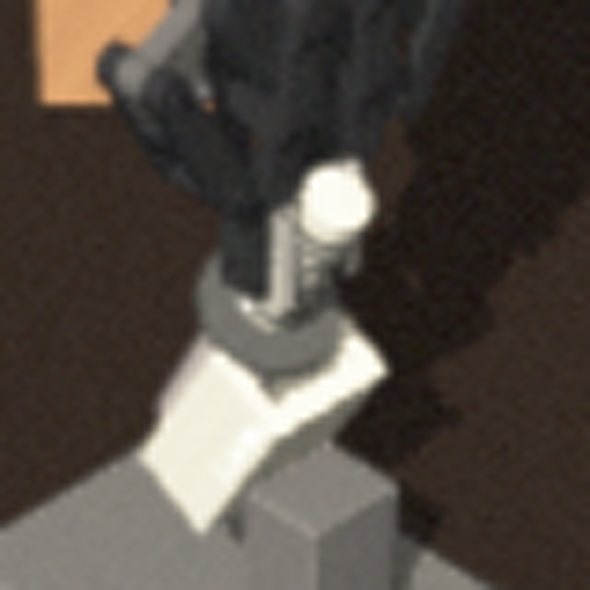

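>>> move_arm:
  travel:
    - [0, 0.002, 0.004]
    - [0, 0.003, 0.002]
    - [0, 0.003, 0]
    - [0, 0, 0]
  turn: [0, 0, 0, 0]
  fingers: [15, 15, 15, 15]

```text
clock: 18.95
ee_pos: [0.6057, -0.2171, 0.144]
orientation: [-0.482, 0.876, -0.0, 0.0]
force: [-0.1, -0.1, 0.5]
finger_gap: 0.205
```

```bash
python3 look.py s33 290 120 370 200
```

```text
scale 7.375 clock 19.0 p [ 0.6057 -0.2171  0.144 ] ab [-0.0105  0.0009] F [-0.83  0.35 -0.88] gap 0.208
```

View pics/s33_c.png

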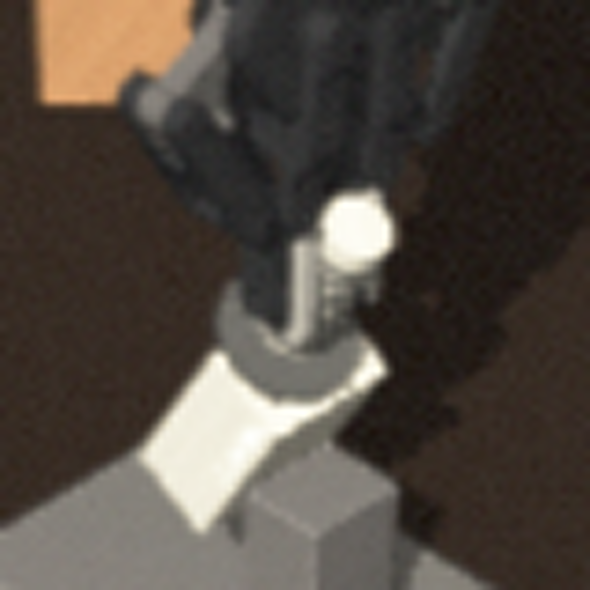

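>>> move_arm:
  travel:
    - [0, 0.002, 0.001]
    - [0, 0.001, 0]
    - [0, 0, 0]
    - [0, 0, 0]
  turn: [0, 0, 0, 0]
  fingers: [15, 15, 15, 15]

```text
clock: 19.33
ee_pos: [0.6043, -0.2163, 0.1435]
orientation: [-0.482, 0.876, -0.001, 0.001]
force: [3.9, -1.4, -2.0]
finger_gap: 0.212
```

```bash
python3 look.py s34 290 120 370 200
```

```text
scale 7.375 clock 19.3833 p [ 0.6043 -0.2163  0.1434] ab [-0.0121  0.0009] F [ 4.71 -2.49 -1.26] gap 0.209
```

View pics/s34_c.png

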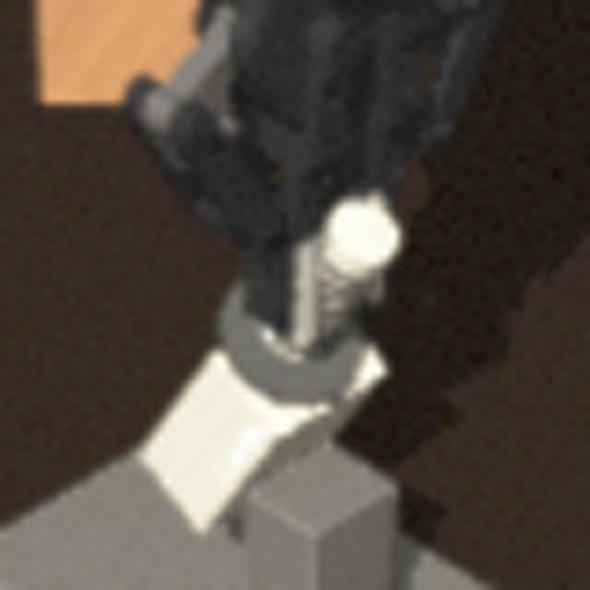

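>>> move_arm:
  travel:
    - [0, 0, 0]
    - [0, 0, 0]
    - [0, 0, 0]
    - [0, 0, 0]
    - [0, 0, 0]
    - [0, 0, 0]
    - [0, 0, 0]
  turn: [0, 0, 0, 0, 0, 0, 0]
  fingers: [28, 35, 45, 60, 80, 100, 100]

```text
clock: 19.97
ee_pos: [0.6032, -0.2157, 0.1427]
orientation: [-0.482, 0.876, 0.0, -0.0]
force: [-0.0, 1.0, -0.1]
finger_gap: 0.982
```

```bash
python3 look.py s35 290 120 370 200
```

```text
scale 7.375 clock 20.0167 p [ 0.6033 -0.2157  0.1428] ab [-0.0133  0.0008] F [-0.17 -0.41  0.12] gap 1.0
```

View pics/s35_c.png

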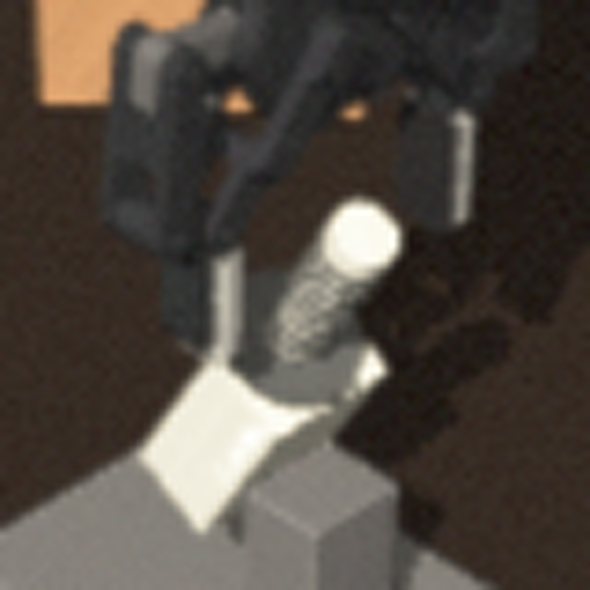

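>>> move_arm:
  travel:
    - [0, 0, -0.015]
    - [0, 0, -0.03]
    - [0, 0, -0.04]
    - [0, 0, -0.04]
    - [0, 0.04, 0]
    - [0, 0.04, 0]
    - [0, 0.04, 0]
    - [0, 0.04, 0]
    - [0, 0.04, 0]
    - [0, 0.04, 0]
    - [0, 0, 0]
    - [0, 0, 0]
  turn: [0, 0, 0, 0, 0, 0, 0, 0, 0, 0, 0, 0]
  fingers: [100, 100, 100, 100, 100, 100, 100, 100, 100, 100, 100, 100]

```text
clock: 21.02
ee_pos: [0.3994, -0.0865, 0.268]
orientation: [-0.483, 0.876, -0.001, 0.001]
force: [0.5, 0.0, 0.5]
finger_gap: 1.002
```

```bash
python3 look.py s36 180 130 440 410; python3 look.py t36 180 130 480 350 top
python3 - <<'E'
from h import *
L=[]
for t in('side0','s36'): L.append(cv2.resize(load(t)['image'][135:240,270:380],None,fx=3.6,fy=3.6,interpolation=2))
for t in('top0','t36'): L.append(cv2.resize(load(t)['image'][185:290,370:480],None,fx=3.6,fy=3.6,interpolation=2)[:200])
cv2.imwrite('pics/c36.png',np.vstack([np.hstack(L[:2]),np.hstack(L[2:])])[:,:,::-1])
E
```

```text
scale 2.107142857142857 clock 21.0667 p [ 0.4005 -0.0873  0.2684] ab [-0.2533  0.001 ] F [0.19 0.79 0.69] gap 1.003
scale 2.6 clock 21.1167 p [ 0.4011 -0.0878  0.2685] ab [-0.2525  0.0009] F [0.73 0.39 0.49] gap 0.996
```

View pics/c36.png

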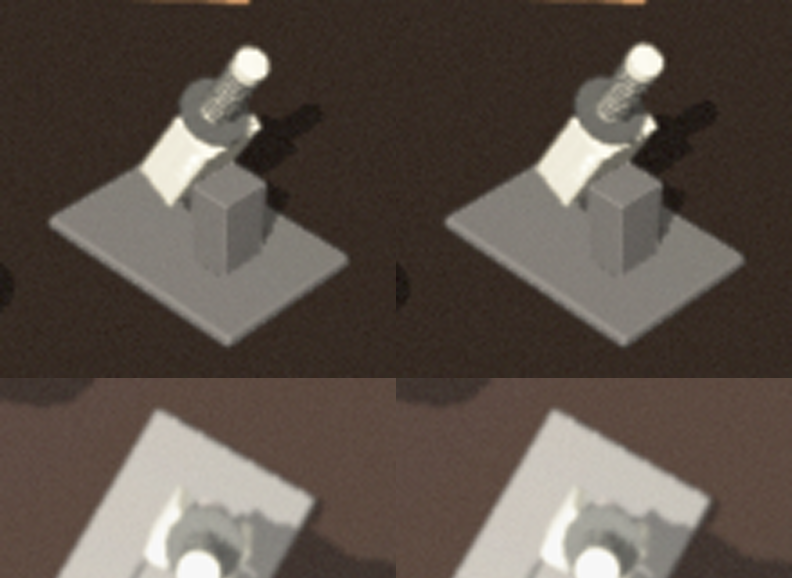

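View pics/s36.png

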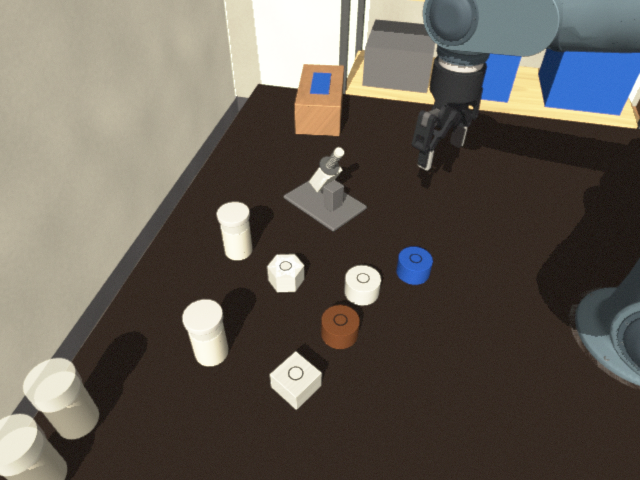

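```bash
python3 -c "
from cell import ctrl
print(ctrl.close_job())"
```

```text
the job is handed in; nothing more can be done
None
```

The punch was set off in the scribed circle on the round block, put back in its rest and let go. I handed the job in at about 21 s, and no verdict was reported.

**How it was done:** The tool can only point down. I gripped the punch while it leaned, then stood it upright by pushing its nose against the rest's fixed post. It ended up leaning about 5°. To put it back, I leaned it again against the back of the trough before seating it.

**The snap:** I pressed twice.
- **First press:** the finger hid the pin. I saw only a force drop, at about 17 N and 17 mm, later than the 13 N and 10–11 mm in your description.
- **Second press:** I turned the hand so the camera could see the hand grip. The brass pin clearly came up with the point about 1 mm from the middle of the circle, at about 15 mm. That was again later than stated.
- **After each lift:** the nose had sprung back out. After the second lift the pin was down too.

**Last checks:**
- **Punch:** the end of its grip is within about 1 pixel (about 2 mm) of its starting image in the side camera, and it looks the same in the top crop.
- **Blocks and pots:** they appear where they were at the start, judged by eye.
- **Gripper:** it is open and clear of everything.

**What disagreed:** the late snap, and the punch sliding about 8 mm off the pad centre while I stood it up. I left it off-centre because the lean was still well under 10°.

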